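# Set out the chime bars and sound them for the tuner

## Task

Clear the harmonica off the felt mat into the short black taped outline beside it, and set every chime bar on the ledge into the white outline on the mat that matches its length, each right side up, centred and lined up, either way round. When all of that is set out and let go, take the beater and hold its rubber head on the black dot of each bar for a moment, one bar after another from the longest to the shortest. Finish by laying the beater down centred in the long black outline, either way round, with everything else still in its outline, and leave the peg winder where it is.

Things in the scene. Friction and masses are not known exactly. Their poses are not given: they have to be found in the camera images.
- mat: Grey felt mat fixed to the white ledge, 210 (x) by 400 (y) mm, 2 mm thick; origin at the centre of its underside (felt top 2 mm above the ledge). The four bar outlines are taped on it side by side.
- bar_a: Chime bar (longest of the four kinds): brown wooden block with an aluminium bar on top and a black dot in the middle of the top; 160 long (own x) by 32 wide (y) by 30 mm high. Block 22 mm high and 32 wide, the aluminium above it 28 wide. Origin at the centre of its underside. May be absent.
- dot_a (a point): Centre of the black dot (12 mm across) on top of the 160 mm chime bar, 30 mm above the bar's underside
- spot_a: White taped outline on the felt mat for the 160 mm chime bar: inside 176 (x) by 48 (y) mm, tape 6 mm wide. Origin at its centre on the felt; x along its length.
- bar_b: Chime bar (second longest of the four kinds): brown wooden block with an aluminium bar on top and a black dot in the middle of the top; 135 long (own x) by 32 wide (y) by 30 mm high. Block 22 mm high and 32 wide, the aluminium above it 28 wide. Origin at the centre of its underside. May be absent.
- dot_b (a point): Centre of the black dot (12 mm across) on top of the 135 mm chime bar, 30 mm above the bar's underside
- spot_b: White taped outline on the felt mat for the 135 mm chime bar: inside 151 (x) by 48 (y) mm, tape 6 mm wide. Origin at its centre on the felt; x along its length.
- bar_c: Chime bar (third longest of the four kinds): brown wooden block with an aluminium bar on top and a black dot in the middle of the top; 110 long (own x) by 32 wide (y) by 30 mm high. Block 22 mm high and 32 wide, the aluminium above it 28 wide. Origin at the centre of its underside. May be absent.
- dot_c (a point): Centre of the black dot (12 mm across) on top of the 110 mm chime bar, 30 mm above the bar's underside
- spot_c: White taped outline on the felt mat for the 110 mm chime bar: inside 126 (x) by 48 (y) mm, tape 6 mm wide. Origin at its centre on the felt; x along its length.
- bar_d: Chime bar (shortest of the four kinds): brown wooden block with an aluminium bar on top and a black dot in the middle of the top; 85 long (own x) by 32 wide (y) by 30 mm high. Block 22 mm high and 32 wide, the aluminium above it 28 wide. Origin at the centre of its underside. May be absent.
- dot_d (a point): Centre of the black dot (12 mm across) on top of the 85 mm chime bar, 30 mm above the bar's underside
- spot_d: White taped outline on the felt mat for the 85 mm chime bar: inside 101 (x) by 48 (y) mm, tape 6 mm wide. Origin at its centre on the felt; x along its length.
- beater: Wooden beater lying along its own x: square handle 90 long, 24 wide, 24 mm high (x -45 to 45), thin 9 mm round shaft, black rubber ball of 24 mm diameter at the +x end. 167 mm in all, 60 g. Origin under the middle of the handle, on its underside.
- beater_head (a point): Centre of the beater's rubber ball (radius 12 mm), 110 mm along +x from the origin, 12 mm above the underside
- beater_mid (a point): Middle of the beater's whole length, on its underside (38.5 mm along +x from its origin)
- spot_rest: Black taped outline on the bare ledge beside the mat for the beater, the longer of the two black outlines: inside 187 (x) by 44 (y) mm. Origin at its centre; x along its length.
- harmonica: Chrome diatonic harmonica with a dark wooden comb, 102 (x) by 27 (y) by 21.5 mm, lying on the felt mat across the outlines at the start; origin under its centre
- spot_harp: Black taped outline on the bare ledge just beside the mat for the harmonica: inside 118 (x) by 43 (y) mm. Origin at its centre; x along its length. The shorter of the two black outlines.
- winder: Bystander beside the mat: green plastic peg winder about 100 mm long, 36 mm high at its crank knob, origin underneath

How it is judged (in metres and radians):
On the way, in this order (a step that is already met when the one before it is completed fails the run):
1. the harmonica lies in its outline and every present chime bar stands in the outline of its length, right side up, centred, lined up, let go (horizontal distance between harmonica and spot_harp below 0.012 m and angle between the x axis of harmonica and the x axis of spot_harp, either way round below 0.15 rad and angle between each of harmonica, bar_a, bar_b, bar_c, bar_d's own z axis and vertical below 0.1 rad and height (world z) of each of harmonica, bar_a, bar_b, bar_c, bar_d below 0.008 m and linear speed of each of harmonica, bar_a, bar_b, bar_c, bar_d below 0.03 m/s and contact force between the fingers and harmonica below 0.1 N and horizontal distance between bar_a and spot_a below 0.012 m and angle between the x axis of bar_a and the x axis of spot_a, either way round below 0.15 rad and contact force between the fingers and bar_a below 0.1 N and horizontal distance between bar_b and spot_b below 0.012 m and angle between the x axis of bar_b and the x axis of spot_b, either way round below 0.15 rad and contact force between the fingers and bar_b below 0.1 N and horizontal distance between bar_c and spot_c below 0.012 m and angle between the x axis of bar_c and the x axis of spot_c, either way round below 0.15 rad and contact force between the fingers and bar_c below 0.1 N and horizontal distance between bar_d and spot_d below 0.012 m and angle between the x axis of bar_d and the x axis of spot_d, either way round below 0.15 rad and contact force between the fingers and bar_d below 0.1 N), for 0.2 s.
2. the beater's head rests on the black dot of the 160 mm bar (distance between beater_head and dot_a below 0.017 m and contact force between beater and bar_a above 0.3 N), for 0.2 s.
3. the beater's head rests on the black dot of the 135 mm bar (distance between beater_head and dot_b below 0.017 m and contact force between beater and bar_b above 0.3 N), for 0.2 s.
4. the beater's head rests on the black dot of the 110 mm bar (distance between beater_head and dot_c below 0.017 m and contact force between beater and bar_c above 0.3 N), for 0.2 s.
5. the beater's head rests on the black dot of the 85 mm bar (distance between beater_head and dot_d below 0.017 m and contact force between beater and bar_d above 0.3 N), for 0.2 s.
At the end, for the whole second after the job is handed in: Every present bar and the harmonica lie right side up, at rest, within 12 mm and 0.15 rad of their own outlines; the beater lies flat and at rest, its middle within 15 mm of its outline's centre and 0.2 rad of its length, either way round; nothing is held (all of step 1 and horizontal distance between beater_mid and spot_rest below 0.015 m and angle between the x axis of beater and the x axis of spot_rest, either way round below 0.2 rad and height (world z) of each of beater_head, beater_mid below 0.03 m and linear speed of beater below 0.03 m/s); the robot touches nothing.
It fails at once if the winder is pushed more than 40 mm from its place or tipped over (distance of winder from where it was at the start of the episode above 0.04 m or angle between winder's own z axis and vertical above 0.6 rad).
Of bar_a, bar_b, bar_c, bar_d only 3 to 4 are there at a start; the rules pass over those that are not, and their reading is None.
At some moment in a run one of bar_a, bar_b, bar_c, bar_d may be knocked a few centimetres aside while the robot is not near it.
It also fails if it takes over 210 s, if anything falls off the work surface, if the arm or the gripper's body presses on something with over 40 N, if the wrist force passes 120 N, or if a joint passes its speed limit or range.

## Robot

A 7-joint arm with a two-finger parallel gripper is mounted at the origin on the work surface. World frame = base frame: x ahead of the robot, y to its left, z up, the work surface at z = 0. Lengths are in mm, angles in rad, forces in N, time in s.
With the tool pointing down it reaches from about 400 to 875 mm from the base axis. Payload 4.4 kg.
Tool frame: the origin (TCP) lies on the centre line of the jaws, within the pads' length; the fingertips stand 14 mm ahead of it and the grasp point (between the pads) lies 5 mm behind it (tips_ahead is the distance from the TCP to the fingertips, in mm); z points along the fingers, y is the line along which they close (so a half turn about z gives the same grasp; the last joint's range is limited). The gripper opens to 85 mm and grips with 20 to 120 N. Pads are 22 mm wide; open, the fingers measure 114 mm over their backs; the gripper's body (76 mm by 85 mm) begins 54 mm behind the grasp point. The pads swing forward as they close: fully open they stand 13 mm farther back than shut.
Start: joints at [1.195, 0.628, 0.038, 1.517, -0.027, 0.996, -0.02], TCP at [198.192, -619.062, 245.313] pointing down, gripper open.
Joint ranges: [-3.06, 3.06], [-0.37, 2.12], [-1.25, 1.32], [0.18, 2.47], [-1.1, 4.24], [0.23, 1.98], [-2.94, 2.94]. Speed limits (rad/s): [2.57, 2.57, 3.14, 3.14, 3.14, 3.14, 3.14].

## Interface

Orientations are given as [roll, pitch, yaw] about the fixed x, y, z axes, in that order (R = Rz(yaw) Ry(pitch) Rx(roll)).
In Python, from cell import * gives the robot as it stands.
- The arm moves only by the tool move_arm, never from a script. Its argument "rows" is text: rows parted by semicolons, each of 7 numbers parted by spaces: the shift along the tool's x, y, z scaled (see below), then the turn, a rotation vector about the tool's x, y, z scaled (see below), then the closure, from -1 (fully open) to 1 (shut). A call has 1 to 12 rows; each row is the pose to reach, as a shift and turn from the pose commanded when the call began, along the tool's axes at that moment; what a row does not reach only later rows make up. The controller multiplies each number of a shift by 0.3 m and each number of a turn by pi/2 rad. A row lasts 1/12 s, in which the tool goes at most 41.7 mm and 7.16 degrees, less where a joint would pass 70% of its speed; a pose out of reach is approached as far as the arm can. A call with a number of a shift or a turn outside -1 to 1 is refused whole. A call with a gripper value outside its range is refused whole. The fingers move at their own pace and stop on an object; the grip force is fixed at half the most. Time passes only in rows, so rows that repeat a pose let the fingers close. It gives the time, the measured TCP pose, the force, the opening and the grip force at its end, in the units of the state.
- read_state(): the state, without advancing time (a new reading comes with each control period).
- get_image(name): name is "side" or "top"; returns a dict with "img" (420x560x3 uint8, red, green, blue), "vfov" (degrees; the focal length in pixels is half the picture's height over the tangent of half this angle, whatever the lens; pixels are square), "cx", "cy" (the principal point, pixels), "extrinsics" (4x4, takes a point from camera to world coordinates). Camera axes: x right, y up, looking along -z (the intrinsics and any distortion apply to the point x, -y, -z); pixel columns grow to the right and rows downward; lengths in mm; the calibration is good to about 2 mm. A picture is of the moment at which its call begins. There is no depth.
- finish_job(): hands the job in; it is judged then, once.
The state is a dict: "clock": time; "qpos": joint angles; "qd": joint speeds; "tau": joint torques, N m; "eef_pos": TCP position; "tool_rot": TCP orientation; "force": force on the tool from outside, world axes, zero at the start; "torque": the same for the moment, N m; "width": finger opening in mm; "gripper_force": force on a finger pad.
Only numpy, scipy, OpenCV 4.12 (cv2) and the standard library are available. Lean on these libraries where they do the work, as an engineer would, in place of code of your own. Each camera call takes 0.05 s, during which the arm holds its last target. There are 200 camera calls.

## Working session

There is one attempt and no reset: what is moved stays moved. The work goes in short steps, Python scripts to look and compute and a tool call to move; the robot and the scene stay as the last step left them, time stands still between calls to the robot, and variables do not carry over. Pictures are saved under pics/ and viewed, at most 14 in all, crops included, and the job is handed in when it is done.

Besides the shell and the picture viewer there is one more tool, called after "Call:" by a JSON object that holds its "name" and its "arguments", one argument or row to a line. move_arm: Moves the arm, as the interface text tells. Its arguments: {"type":"object","properties":{"rows":{"type":"string"}},"required":["rows"]}

```bash
ls; mkdir -p pics; python3 - <<'E'
from cell import *
import cv2
s=read_state();print({k:s[k] for k in('clock','eef_pos','tool_rot','width')})
for n in("top","side"):
    d=get_image(n);cv2.imwrite(f"pics/{n}0.png",d["img"][:,:,::-1])
    print(n,{k:v for k,v in d.items() if k!="img"})
E
```

```text
pics
{'clock': 0.0, 'eef_pos': array([ 197.97336564, -618.48874199,  244.38353854]), 'tool_rot': array([-3.13968857e+00,  6.21817544e-05,  3.09768637e-01]), 'width': 85.3208224214098}
top {'vfov': 56.54258019188385, 'cx': 280.48148953830275, 'cy': 207.18997727715015, 'extrinsics': array([[-2.31503972e-02,  9.80478516e-01, -1.95258647e-01,
         3.64196958e+02],
       [-9.99731966e-01, -2.26589051e-02,  4.75073703e-03,
         2.70895673e+01],
       [ 2.33648447e-04,  1.95316293e-01,  9.80740277e-01,
         1.01810269e+03],
       [ 0.00000000e+00,  0.00000000e+00,  0.00000000e+00,
         1.00000000e+00]])}
side {'vfov': 54.34275382320423, 'cx': 286.2843350050397, 'cy': 210.97265165496594, 'extrinsics': array([[-9.90526540e-01,  1.09725763e-01, -8.25677273e-02,
         4.30440042e+02],
       [-1.36918496e-01, -7.43124476e-01,  6.54995678e-01,
         7.63576657e+02],
       [ 1.05118013e-02,  6.60095652e-01,  7.51108003e-01,
         9.50235895e+02],
       [ 0.00000000e+00,  0.00000000e+00,  0.00000000e+00,
         1.00000000e+00]])}
```

View pics/top0.png

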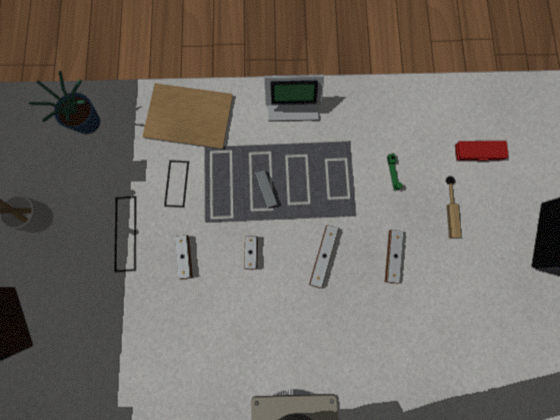

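View pics/side0.png

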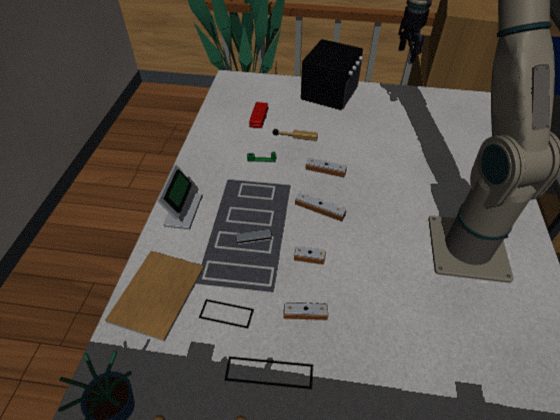

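The top view shows the bars at about (183,257), (251,252), (324,256) and (395,257), the harmonica at (265,189) and the beater at (454,205). The black outlines are at (177,184) and (125,234), and the winder is at (395,170). The side view agrees. Next I'll zoom in.

```bash
cat > h.py <<'E'
from cell import *
import cv2, numpy as np
def cam(n):
    d=get_image(n); d['f']=210/np.tan(np.radians(d['vfov'])/2); return d
def ray(d,p,z):
    p=np.atleast_2d(np.float64(p)); E=d['extrinsics']
    v=np.c_[(p[:,0]-d['cx'])/d['f'],-(p[:,1]-d['cy'])/d['f'],-np.ones(len(p))]@E[:3,:3].T
    return E[:3,3]+v*((z-E[2,3])/v[:,2])[:,None]
def proj(d,P):
    E=d['extrinsics']; c=(np.atleast_2d(P)-E[:3,3])@E[:3,:3]
    return np.c_[d['cx']-d['f']*c[:,0]/c[:,2], d['cy']+d['f']*c[:,1]/c[:,2]]
def rect(d,mask,z,amin=30):
    "world rectangles (cx,cy,long,short,angle of long axis,px) of mask blobs at height z"
    out=[]
    cs,_=cv2.findContours(mask.astype(np.uint8),cv2.RETR_EXTERNAL,cv2.CHAIN_APPROX_NONE)
    for c in cs:
        if cv2.contourArea(c)<amin: continue
        w=ray(d,c[:,0],z)[:,:2].astype(np.float32)
        (x,y),(a,b),t=cv2.minAreaRect(w)
        if a<b: a,b,t=b,a,t+90
        t=(t+90)%180-90
        out.append((np.round([x,y,a,b,t],1),np.round(c[:,0].mean(0))))
    return out
E
python3 - <<'E'
from h import *
d=cam("top");im=d['img']
cv2.imwrite("pics/z1.png",cv2.resize(im[135:300,105:295,::-1],None,fx=4,fy=3.6,interpolation=cv2.INTER_CUBIC)[:, :])
g=cv2.cvtColor(im,cv2.COLOR_RGB2GRAY)
hsv=cv2.cvtColor(im,cv2.COLOR_RGB2HSV)
yy,xx=np.mgrid[:420,:560]
felt=(g<110)&(xx>195)&(xx<365)&(yy>135)&(yy<228)
print("felt",rect(d,cv2.morphologyEx(felt.astype(np.uint8),cv2.MORPH_CLOSE,np.ones((9,9))),2,2000))
for p in[(220,150),(230,150),(265,189),(183,257),(251,245),(240,240),(324,265),(395,245),(455,215),(453,182),(177,165),(167,184),(125,200),(116,230),(179,240),(188,270),(260,185)]:print(p,im[p[1],p[0]],hsv[p[1],p[0]])
E
```

```text
felt [(array([640.5,  39. , 438.6, 241.5,  86.2]), array([275., 180.]))]
(220, 150) [107 110 106] [ 53   9 110]
(230, 150) [125 127 124] [ 50   6 127]
(265, 189) [ 95 101 101] [ 90  15 101]
(183, 257) [53 53 54] [120   5  54]
(251, 245) [145 149 149] [ 90   7 149]
(240, 240) [148 147 144] [ 23   7 148]
(324, 265) [144 149 148] [ 84   9 149]
(395, 245) [131 132 135] [113   8 135]
(455, 215) [120 101  73] [ 18 100 120]
(453, 182) [16 20 12] [ 45 102  20]
(177, 165) [157 156 154] [ 20   5 157]
(167, 184) [32 35 32] [60 22 35]
(125, 200) [74 70 70] [ 0 14 74]
(116, 230) [22 21 22] [150  12  22]
(179, 240) [144 134 115] [ 20  51 144]
(188, 270) [151 153 154] [100   5 154]
(260, 185) [101 104 103] [ 80   7 104]
```

View pics/z1.png

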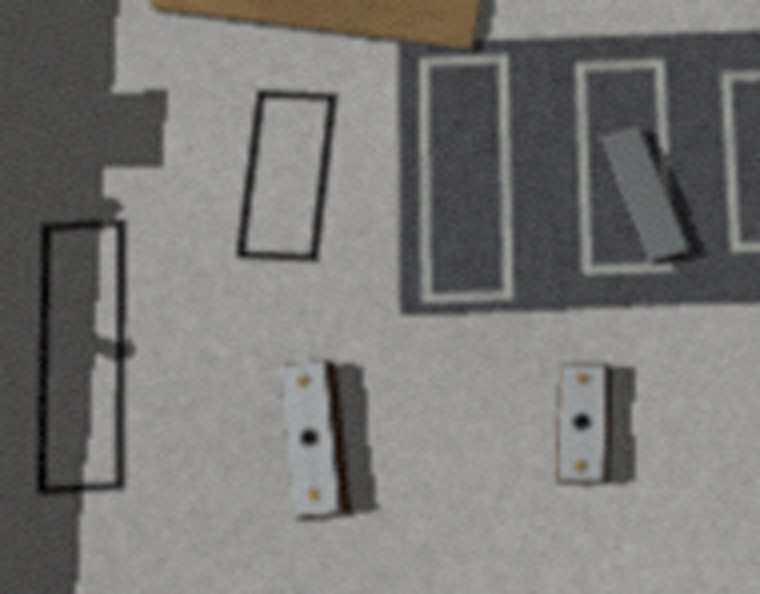

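The crop (4x by 3.6x from (105,135)) shows upright bars with a central dot and brass screws on their axis, clean outlines, and the harmonica over spot_b. I'll measure these features.

```bash
cat >> h.py <<'E'
SP={} 
def subdark(g,p,r=5,bright=False):
    x,y=map(int,np.round(p)); w=g[y-r:y+r+1,x-r:x+r+1].astype(float)
    w=(w-np.median(w))*(1 if bright else -1); w[w<0.35*w.max()]=0
    Y,X=np.mgrid[y-r:y+r+1,x-r:x+r+1]; return np.array([(w*X).sum(),(w*Y).sum()])/w.sum()
E
python3 - <<'E'
from h import *
for n in("top","side"):
    d=cam(n);im=d['img'];g=cv2.cvtColor(im,cv2.COLOR_RGB2GRAY);hsv=cv2.cvtColor(im,cv2.COLOR_RGB2HSV)
    print(n)
    yy,xx=np.mgrid[:420,:560]
    roi=((xx>100)&(xx<365)&(yy>135)&(yy<290)) if n=="top" else ((xx>195)&(xx<320)&(yy>175)&(yy<392))
    print("black");[print(*r) for r in rect(d,(g<52)&roi,0) if r[0][2]>90]
    w=ray(d,np.c_[xx.ravel(),yy.ravel()],2)
    inm=((abs(w[:,0]-640)<98)&(abs(w[:,1]-38)<185)).reshape(420,560)
    m=cv2.Canny(g,1,1)*0
    loc=cv2.blur(g,(21,21))
    print("white");[print(*r) for r in rect(d,(g>112 if n=="top" else g>100)&inm,2,60)]
    sat=(hsv[...,1]>60)&(hsv[...,0]>8)&(hsv[...,0]<35)
    pts=[(183,257),(251,252),(324,256),(395,257)] if n=="top" else [(305,310),(310,256),(320,206),(326,167)]
    for p in pts:
        x,y=p; sub=g[y-6:y+7,x-8:x+9]; k=np.unravel_index(sub.argmin(),sub.shape)
        q=subdark(g,(x-8+k[1],y-6+k[0]),4); print("dot",q.round(1),ray(d,q,30)[0].round(1))
    cv2.imwrite(f"pics/{n}_z.png",cv2.resize(im[130:300,285:475,::-1] if n=="top" else im[120:330,190:370,::-1],None,fx=4 if n=="top" else 2.8,fy=3.5 if n=="top" else 2.8,interpolation=cv2.INTER_CUBIC))
E
```

```text
top
black
[443.8 261.2 104.7   6.3   6.5] [189. 256.]
[506.8 440.5 200.4  40.    1.8] [117. 234.]
white
[ 6.426e+02 -1.231e+02  1.140e+02  4.460e+01 -3.000e-01] [330. 178.]
[643.1 -24.7 138.6  60.7   1.3] [297. 179.]
[6.408e+02 7.490e+01 1.625e+02 6.010e+01 1.000e-01] [258. 178.]
[635.9 180.2 186.5  59.3   0.7] [221. 184.]
dot [181.8 256.1] [441.1 273.5  30. ]
dot [250.  251.6] [448.4 101.8  30. ]
dot [324.1 255.5] [434.5 -84.7  30. ]
dot [395.5 255.5] [ 430.2 -264.3   30. ]
side
black
[5.104e+02 4.329e+02 2.217e+02 6.970e+01 4.000e-01] [267. 374.]
[638.7 297.8 128.1  52.8  -4.5] [226. 313.]
[621.1  67.3 110.   41.8   4.3] [246. 241.]
white
[634.7 177.7 186.1  60.9   1.1] [238. 273.]
[640.   71.4 162.8  60.9   1.1] [241. 244.]
[642.1 -28.  137.4  60.5   1. ] [250. 216.]
dot [305.6 307.8] [440.5 270.8  30. ]
dot [309.5 251.5] [447.9  99.2  30. ]
dot [319.8 203.2] [434.9 -85.1  30. ]
dot [325.2 165.5] [ 431.2 -257.2   30. ]
```

View pics/top_z.png

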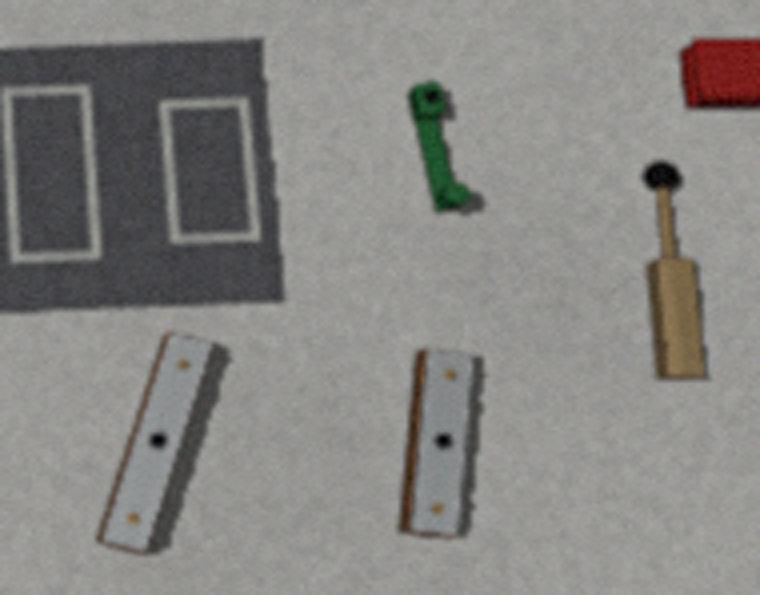

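View pics/side_z.png

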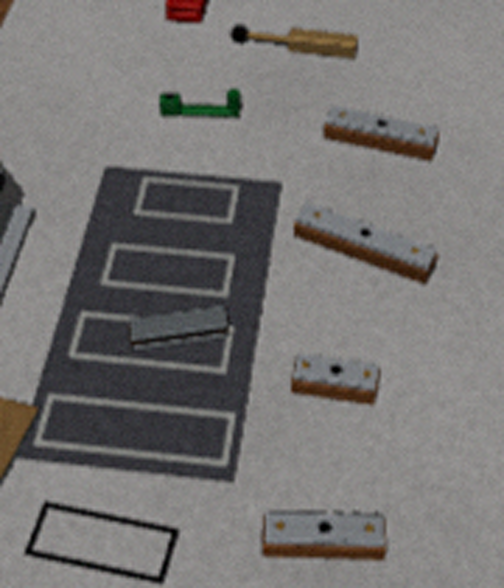

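The outline sizes match those given (188, 163, 138 and 113 by 60 outer). The top zoom shows the beater head at (450,180) with its handle towards (455,237), and screws on each bar's axis. Next come the remaining poses, from corner points.

```bash
python3 - <<'E'
from h import *
A=np.array
t=cam("top");s=cam("side")
def q(name,d,pts,off,sc,z):
    w=ray(d,A(pts)/A(sc)+A(off),z)[:,:2]
    if len(w)==4:
        c=w.mean(0);e=[np.linalg.norm(w[i]-w[(i+1)%4]).round(1) for i in range(4)]
        i=int(np.argmax(e)); v=(w[(i+1)%4]-w[i])-(w[(i+3)%4]-w[(i+2)%4])
        print(name,c.round(1),e,"ang",np.degrees(np.arctan(v[1]/v[0])).round(1))
    else: print(name,w.round(1).tolist(), [np.degrees(np.arctan((w[-1]-w[0])[1]/(w[-1]-w[0])[0])).round(1), np.linalg.norm(w[-1]-w[0]).round(1)])
o1,s1=(105,135),(4,3.6);o2,s2=(285,130),(4,3.5);o3,s3=(190,120),(2.8,2.8)
q("harpspot t",t,[(261,92),(335,96),(318,259),(240,255)],o1,s1,0)
q("harpspot s",s,[(46,505),(177,531),(163,578),(28,548)],o3,s3,0)
q("rest t",t,[(43,226),(123,223),(122,487),(42,491)],o1,s1,0)
q("rest s",s,[(230,357.5),(312,376),(311,387),(226,381)],(0,0),(1,1),0)
q("harm t",t,[(603,133),(642,126),(690,255),(655,262)],o1,s1,21.5)
q("harm s",s,[(130,324),(222,306),(228,325),(134,344)],o3,s3,21.5)
q("bar110 t",t,[(304,380),(314,494)],o1,s1,30); q("bar110 s",s,[(280,525),(369,527)],o3,s3,30)
q("bar85 t",t,[(584,379),(581,466)],o1,s1,30); q("bar85 s",s,[(307,365),(367,369)],o3,s3,30)
q("bar160 t",t,[(184,364),(134,518)],o2,s2,30); q("bar160 s",s,[(318,215),(414,250)],o3,s3,30)
q("bar135 t",t,[(450,374),(437,508)],o2,s2,30); q("bar135 s",s,[(341,116),(421,131)],o3,s3,30)
q("beater head t",t,[(662,175)],o2,s2,12); q("head s",s,[(239,34)],o3,s3,12)
q("handle t",t,[(674,262),(685,377)],o2,s2,24); q("handle s",s,[(289,36),(356,43)],o3,s3,20)
q("felt t",t,[(400,43),(405,312)],o1,s1,2);q("felt t2",t,[(263,40),(283,300)],o2,s2,2)
q("felt s",s,[(105,168),(280,183),(234,480),(30,453)],o3,s3,2)
q("d s",s,[(143,178),(238,186),(231,222),(134,212)],o3,s3,2)
q("winder t",t,[(430,95),(452,200)],o2,s2,20)
for c,x,y in(("t",0,0),):
  print(read_state()['clock'])
E
```

```text
harpspot t [638.3 298.6] [np.float64(50.6), np.float64(125.8), np.float64(52.1), np.float64(126.0)] ang -4.2
harpspot s [636.9 297.3] [np.float64(125.1), np.float64(46.8), np.float64(126.2), np.float64(44.5)] ang -4.5
rest t [506.1 429.9] [np.float64(53.3), np.float64(194.0), np.float64(51.3), np.float64(194.7)] ang 2.9
rest s [504.7 435.4] [np.float64(195.5), np.float64(24.5), np.float64(192.2), np.float64(54.0)] ang -0.2
harm t [612.9  57. ] [np.float64(26.3), np.float64(102.1), np.float64(23.3), np.float64(102.9)] ang 17.7
harm s [611.4  61.6] [np.float64(96.6), np.float64(25.8), np.float64(97.4), np.float64(26.2)] ang 22.6
bar110 t [[480.5, 276.6], [401.0, 268.3]] [np.float64(6.0), np.float64(79.9)]
bar110 s [[478.8, 275.5], [400.5, 266.2]] [np.float64(6.8), np.float64(78.8)]
bar85 t [[477.1, 99.1], [416.4, 101.5]] [np.float64(-2.3), np.float64(60.8)]
bar85 s [[475.3, 99.2], [416.2, 95.4]] [np.float64(3.6), np.float64(59.2)]
bar160 t [[488.4, -104.6], [379.0, -68.2]] [np.float64(-18.4), np.float64(115.3)]
bar160 s [[486.7, -104.5], [378.9, -68.3]] [np.float64(-18.6), np.float64(1
[... 280 characters left out ...]
p.float64(0.0)]
handle t [[557.9, -427.5], [472.2, -425.1]] [np.float64(-1.6), np.float64(85.7)]
handle s [[559.6, -426.1], [472.1, -424.8]] [np.float64(-0.9), np.float64(87.5)]
felt t [[739.4, 224.8], [532.1, 218.5]] [np.float64(1.7), np.float64(207.3)]
felt t2 [[746.1, -175.0], [538.9, -176.1]] [np.float64(0.3), np.float64(207.1)]
felt s [634.7  23.8] [np.float64(207.3), np.float64(396.1), np.float64(197.2), np.float64(389.7)] ang -88.0
d s [ 640.9 -133.5] [np.float64(111.9), np.float64(57.6), np.float64(111.6), np.float64(55.1)] ang 1.1
winder t [[692.4, -280.4], [609.6, -288.4]] [np.float64(5.5), np.float64(83.2)]
0.35<stdin>:10: RuntimeWarning: invalid value encountered in scalar divide
```

```bash
cat >> h.py <<'E'
from scipy.spatial.transform import Rotation as Ro
def plan(*wps):
    "each (x,y,z,yaw_deg[,pitch_deg]) -> shift/turn numbers from the present pose"
    s=read_state(); p=np.array(s['eef_pos']); R=Ro.from_euler('xyz',s['tool_rot'])
    print('t',round(s['clock'],1),'at',p.round(1),'rpy',np.degrees(s['tool_rot']).round(1),'w',round(s['width'],1),'F',np.round(s['force'],1))
    for w in wps:
        T=Ro.from_euler('xyz',[180,w[4] if len(w)>4 else 0,w[3]],degrees=True)
        v=R.inv().apply(np.array(w[:3])-p); r=(R.inv()*T).as_rotvec()
        print(w,(v/300).round(3),(r/(np.pi/2)).round(3),'rows',max(np.linalg.norm(v)/41.7,np.degrees(np.linalg.norm(r))/7.16).round(1))
E
python3 -c "
from h import *
plan((405,-280,245,20),(612,59,200,20))"
```

```text
t 0.3 at [ 198.2 -618.9  245. ] rpy [-180.    -0.    17.7] w 85.3 F [ 0.5  0.4 -0.6]
(405, -280, 245, 20) [ 1.001e+00 -8.660e-01  1.000e-03] [-0.    -0.    -0.025] rows 9.5
(612, 59, 200, 20) [ 2.003 -1.732  0.151] [-0.    -0.    -0.025] rows 19.1
```

Call:
{"name": "move_arm", "arguments": {
  "rows": "0.1 -0.087 0 0 0 -0.025 -1; 0.2 -0.173 0 0 0 -0.025 -1; 0.3 -0.26 0 0 0 -0.025 -1; 0.4 -0.346 0 0 0 -0.025 -1; 0.5 -0.433 0 0 0 -0.025 -1; 0.6 -0.52 0 0 0 -0.025 -1; 0.7 -0.606 0 0 0 -0.025 -1; 0.8 -0.693 0 0 0 -0.025 -1; 0.9 -0.78 0 0 0 -0.025 -1; 1 -0.866 0 0 0 -0.025 -1; 1 -0.866 0 0 0 -0.025 -1; 1 -0.866 0 0 0 -0.025 -1"
}}

```text
clock: 1.35
eef_pos: [406.4, -277.7, 245.5]
tool_rot: [-3.141, -0.001, 0.355]
force: [-0.5, -0.2, -1.0]
width: 85.1
gripper_force: 0.0
```

```bash
python3 -c "
from h import *
plan((612,59,120,20),(612,59,20,20))"
```

```text
t 1.4 at [ 406.4 -277.7  245.5] rpy [-1.80e+02 -1.00e-01  2.04e+01] w 85.1 F [-0.5 -0.2 -1. ]
(612, 59, 120, 20) [ 1.033 -0.814  0.42 ] [-0.    -0.001  0.004] rows 9.9
(612, 59, 20, 20) [ 1.032 -0.814  0.753] [-0.    -0.001  0.004] rows 10.9
```

Call:
{"name": "move_arm", "arguments": {
  "rows": "0.1 -0.081 0.03 0 0 0 -1; 0.2 -0.163 0.05 0 0 0 -1; 0.3 -0.244 0.08 0 0 0 -1; 0.4 -0.326 0.1 0 0 0 -1; 0.5 -0.407 0.13 0 0 0 -1; 0.6 -0.488 0.15 0 0 0 -1; 0.7 -0.57 0.18 0 0 0 -1; 0.8 -0.65 0.2 0 0 0 -1; 0.9 -0.73 0.25 0 0 0 -1; 1 -0.81 0.3 0 0 0 -1; 1 -0.81 0.3 0 0 0 -1; 1 -0.81 0.3 0 0 0 -1"
}}

```text
clock: 2.35
eef_pos: [603.7, 51.9, 153.8]
tool_rot: [-3.141, 0.002, 0.352]
force: [-1.0, -0.6, 0.5]
width: 85.4
gripper_force: 0.0
```

```bash
python3 - <<'E'
from h import *
plan((612,59,80,20),(612,59,20,20))
d=cam("top")
cv2.imwrite("pics/c1.png",cv2.resize(d['img'][100:270,110:360,::-1],None,fx=3,fy=3,interpolation=cv2.INTER_CUBIC))
E
```

```text
t 2.4 at [603.7  51.9 153.8] rpy [-1.80e+02  1.00e-01  2.02e+01] w 85.4 F [-1.  -0.6  0.5]
(612, 59, 80, 20) [ 0.035 -0.013  0.246] [-0.     0.001  0.002] rows 1.8
(612, 59, 20, 20) [ 0.035 -0.013  0.446] [-0.     0.001  0.002] rows 3.2
```

View pics/c1.png

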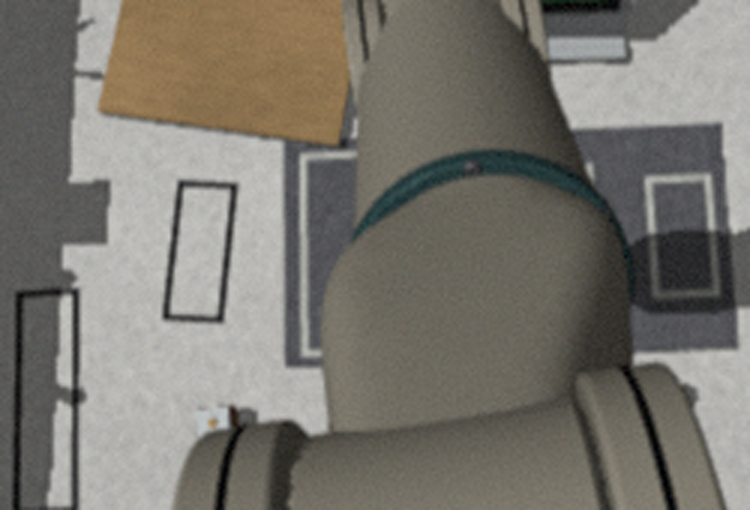

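The arm hides the harmonica in the top view, so I'll go by the measurements, descend and grip.

Call:
{"name": "move_arm", "arguments": {
  "rows": "0.03 -0.013 0.1 0 0 0 -1; 0.035 -0.013 0.2 0 0 0 -1; 0.035 -0.013 0.3 0 0 0 -1; 0.035 -0.013 0.4 0 0 0 -1; 0.035 -0.013 0.446 0 0 0 -1; 0.035 -0.013 0.446 0 0 0 0; 0.035 -0.013 0.446 0 0 0 1; 0.035 -0.013 0.446 0 0 0 1; 0.035 -0.013 0.446 0 0 0 1; 0.035 -0.013 0.446 0 0 0 1; 0.035 -0.013 0.446 0 0 0 1; 0.035 -0.013 0.446 0 0 0 1"
}}

```text
clock: 3.4
eef_pos: [613.5, 58.0, 23.8]
tool_rot: [3.141, -0.003, 0.349]
force: [-1.4, -1.0, 6.4]
width: 25.2
gripper_force: 58.8
```

```bash
python3 - <<'E'
from h import *
plan((612,59,90,20),(637.5,298,90,-4.3),(637.5,298,17.5,-4.3))
E
```

```text
t 3.4 at [613.5  58.   23.8] rpy [179.9  -0.2  20. ] w 25.2 F [-1.4 -1.   6.4]
(612, 59, 90, 20) [-0.003 -0.005 -0.221] [ 0.001 -0.002 -0.   ] rows 1.6
(637.5, 298, 90, -4.3) [ 0.349 -0.724 -0.22 ] [ 0.    -0.002  0.27 ] rows 6.0
(637.5, 298, 17.5, -4.3) [ 0.348 -0.724  0.021] [ 0.    -0.002  0.27 ] rows 5.8
```

Call:
{"name": "move_arm", "arguments": {
  "rows": "0 0 -0.1 0 0 0 1; 0 0 -0.22 0 0 0 1; 0.06 -0.13 -0.25 0 0 0.045 1; 0.12 -0.25 -0.25 0 0 0.09 1; 0.18 -0.37 -0.25 0 0 0.135 1; 0.24 -0.49 -0.25 0 0 0.18 1; 0.3 -0.61 -0.25 0 0 0.225 1; 0.348 -0.724 -0.25 0 0 0.27 1; 0.348 -0.724 -0.25 0 0 0.27 1; 0.348 -0.724 -0.25 0 0 0.27 1; 0.348 -0.724 -0.25 0 0 0.27 1; 0.348 -0.724 -0.25 0 0 0.27 1"
}}

```text
clock: 4.4
eef_pos: [636.3, 295.5, 97.0]
tool_rot: [3.14, -0.0, -0.077]
force: [0.4, 0.2, -1.2]
width: 25.3
gripper_force: 59.5
```

```bash
python3 - <<'E'
from h import *
plan((637.5,298,23,-4.3))
d=cam("side")
cv2.imwrite("pics/c2.png",cv2.resize(d['img'][200:390,150:400,::-1],None,fx=3,fy=3,interpolation=cv2.INTER_CUBIC))
E
```

```text
t 4.4 at [636.3 295.5  97. ] rpy [179.9  -0.   -4.4] w 25.3 F [ 0.4  0.2 -1.2]
(637.5, 298, 23, -4.3) [ 0.003 -0.009  0.247] [ 0.001 -0.    -0.001] rows 1.8
```

View pics/c2.png

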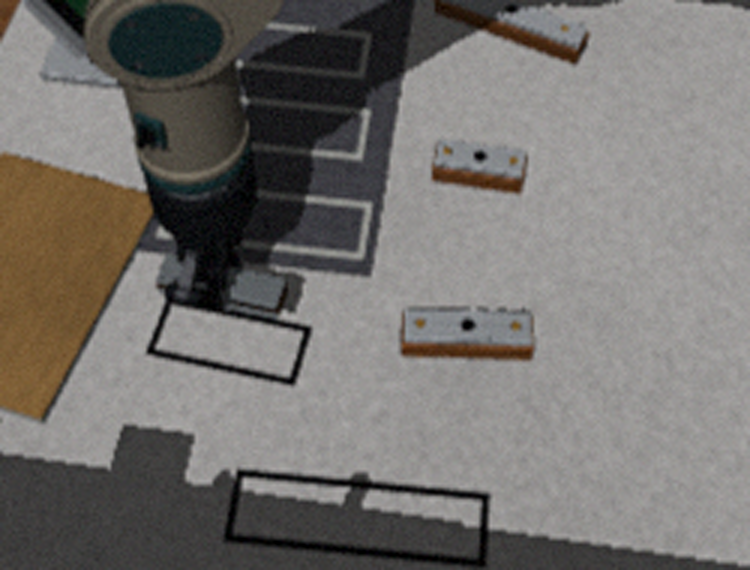

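The harmonica is held above its outline, so I'll lower it, release, retreat and check.

Call:
{"name": "move_arm", "arguments": {
  "rows": "0.003 -0.009 0.1 0 0 0 1; 0.003 -0.009 0.2 0 0 0 1; 0.003 -0.009 0.245 0 0 0 1; 0.003 -0.009 0.245 0 0 0 1; 0.003 -0.009 0.245 0 0 0 -1; 0.003 -0.009 0.245 0 0 0 -1; 0.003 -0.009 0.245 0 0 0 -1; 0.003 -0.009 0.245 0 0 0 -1; 0.003 -0.009 0.15 0 0 0 -1; 0.003 -0.009 0.05 0 0 0 -1; -0.1 0.05 -0.05 0 0 0 -1; -0.2 0.1 -0.1 0 0 0 -1"
}}

```text
clock: 5.45
eef_pos: [576.7, 273.1, 129.6]
tool_rot: [-3.138, -0.007, -0.075]
force: [-0.0, 0.3, -0.4]
width: 85.3
gripper_force: 0.0
```

```bash
python3 - <<'E'
from h import *
plan((441,272,130,6.3),(441,272,28,6.3))
d=cam("side")
cv2.imwrite("pics/c3.png",cv2.resize(d['img'][200:390,150:400,::-1],None,fx=3,fy=3,interpolation=cv2.INTER_CUBIC))
E
```

```text
t 5.5 at [576.7 273.1 129.6] rpy [-179.8   -0.4   -4.3] w 85.3 F [-0.   0.3 -0.4]
(441, 272, 130, 6.3) [-0.451  0.038 -0.005] [-0.002 -0.005 -0.118] rows 3.3
(441, 272, 28, 6.3) [-0.453  0.039  0.335] [-0.002 -0.005 -0.118] rows 4.1
```

View pics/c3.png

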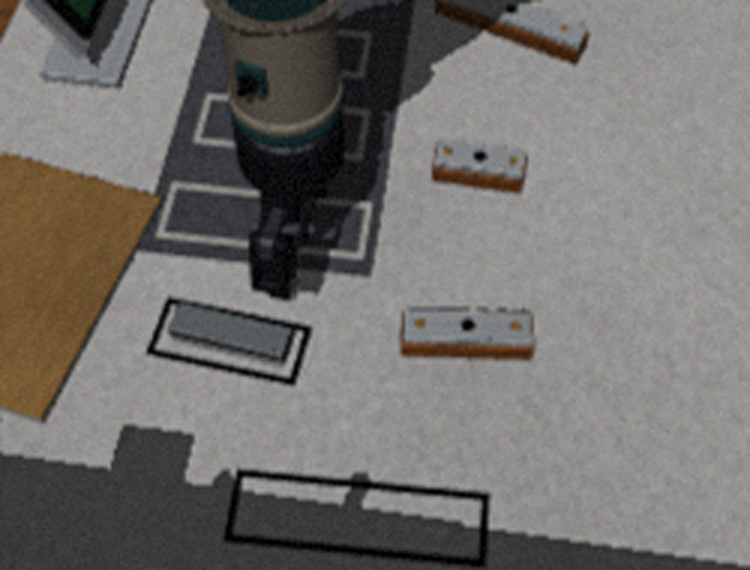

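The harmonica sits in its outline. Now the 110 mm bar.

Call:
{"name": "move_arm", "arguments": {
  "rows": "-0.12 0.01 0 0 0 -0.03 -1; -0.24 0.02 0 0 0 -0.06 -1; -0.36 0.03 0 0 0 -0.09 -1; -0.453 0.039 0.05 0 0 -0.118 -1; -0.453 0.039 0.15 0 0 -0.118 -1; -0.453 0.039 0.25 0 0 -0.118 -1; -0.453 0.039 0.335 0 0 -0.118 -1; -0.453 0.039 0.335 0 0 -0.118 -1; -0.453 0.039 0.335 0 0 -0.118 1; -0.453 0.039 0.335 0 0 -0.118 1; -0.453 0.039 0.335 0 0 -0.118 1; -0.453 0.039 0.335 0 0 -0.118 1"
}}

```text
clock: 6.5
eef_pos: [438.5, 271.5, 27.6]
tool_rot: [-3.14, -0.003, 0.11]
force: [0.1, -0.5, -0.8]
width: 38.8
gripper_force: 0.0
```

```bash
python3 - <<'E'
from h import *
d=cam("side")
print(ray(d,[(227.2,310.3)],21.5),ray(d,[(150+230.5/3,200+340/3)],0))
plan((441,272,100,6.3),(642.5,-26.5,100,1),(642.5,-26.5,31,1))
E
```

```text
[[632.8732452  300.87706503  21.5       ]] [[636.52974967 298.52662202   0.        ]]
t 6.5 at [438.3 271.4  27.5] rpy [-1.799e+02 -1.000e-01  6.300e+00] w 31.3 F [-1.9 -2.4 39.1]
(441, 272, 100, 6.3) [ 0.01  -0.001 -0.242] [-0.001 -0.002  0.   ] rows 1.7
(642.5, -26.5, 100, 1) [ 0.568  1.062 -0.242] [-0.001 -0.002  0.059] rows 8.8
(642.5, -26.5, 31, 1) [ 0.567  1.062 -0.012] [-0.001 -0.002  0.059] rows 8.7
```

Call:
{"name": "move_arm", "arguments": {
  "rows": "0 0 -0.03 0 0 0 1; 0 0 -0.12 0 0 0 1; 0 0 -0.24 0 0 0 1; 0.06 0.11 -0.24 0 0 0.005 1; 0.12 0.22 -0.24 0 0 0.01 1; 0.18 0.33 -0.24 0 0 0.02 1; 0.24 0.44 -0.24 0 0 0.03 1; 0.3 0.55 -0.24 0 0 0.04 1; 0.36 0.66 -0.24 0 0 0.05 1; 0.42 0.77 -0.24 0 0 0.059 1; 0.48 0.88 -0.24 0 0 0.059 1; 0.54 0.98 -0.24 0 0 0.059 1"
}}

```text
clock: 7.55
eef_pos: [631.5, -6.1, 99.1]
tool_rot: [3.141, -0.001, 0.016]
force: [0.0, 0.8, 0.0]
width: 30.2
gripper_force: 59.7
```

```bash
python3 - <<'E'
from h import *
plan((640.5,-26.5,100,1),(640.5,-26.5,31,1))
E
```

```text
t 7.5 at [631.5  -6.1  99.1] rpy [180.   -0.    0.9] w 30.2 F [0.  0.8 0. ]
(640.5, -26.5, 100, 1) [ 0.029  0.069 -0.003] [ 0.    -0.    -0.001] rows 0.5
(640.5, -26.5, 31, 1) [0.029 0.068 0.227] [ 0.    -0.    -0.001] rows 1.7
```

Call:
{"name": "move_arm", "arguments": {
  "rows": "0.029 0.068 0.05 0 0 0 1; 0.029 0.068 0.13 0 0 0 1; 0.029 0.068 0.2 0 0 0 1; 0.029 0.068 0.227 0 0 0 1; 0.029 0.068 0.227 0 0 0 1; 0.029 0.068 0.227 0 0 0 -1; 0.029 0.068 0.227 0 0 0 -1; 0.029 0.068 0.227 0 0 0 -1; 0.029 0.068 0.227 0 0 0 -1; 0.029 0.068 0.15 0 0 0 -1; 0.029 0.068 0.02 0 0 0 -1; 0.029 0.068 -0.1 0 0 0 -1"
}}

```text
clock: 8.55
eef_pos: [639.0, -23.5, 128.6]
tool_rot: [-3.142, 0.002, 0.018]
force: [1.2, 0.1, 0.5]
width: 85.2
gripper_force: 0.0
```

```bash
python3 - <<'E'
from h import *
plan((448,100.5,130,0.5),(448,100.5,33,0.5))
E
```

```text
t 8.6 at [639.  -23.5 128.6] rpy [-1.8e+02  1.0e-01  1.0e+00] w 85.2 F [1.2 0.1 0.5]
(448, 100.5, 130, 0.5) [-0.629 -0.425 -0.003] [-0.     0.001  0.006] rows 5.5
(448, 100.5, 33, 0.5) [-0.628 -0.425  0.32 ] [-0.     0.001  0.006] rows 5.9
```

Call:
{"name": "move_arm", "arguments": {
  "rows": "-0.11 -0.07 -0.03 0 0 0.005 -1; -0.22 -0.15 -0.03 0 0 0.005 -1; -0.33 -0.22 0 0 0 0.005 -1; -0.44 -0.3 0 0 0 0.005 -1; -0.54 -0.37 0 0 0 0.005 -1; -0.629 -0.425 0.05 0 0 0.005 -1; -0.629 -0.425 0.15 0 0 0.005 -1; -0.629 -0.425 0.25 0 0 0.005 -1; -0.629 -0.425 0.32 0 0 0.005 -1; -0.629 -0.425 0.32 0 0 0.005 1; -0.629 -0.425 0.32 0 0 0.005 1; -0.629 -0.425 0.32 0 0 0.005 1"
}}

```text
clock: 9.55
eef_pos: [448.8, 100.7, 31.3]
tool_rot: [3.141, 0.0, 0.01]
force: [-0.1, 1.0, 0.6]
width: 52.1
gripper_force: 0.0
```

Call:
{"name": "move_arm", "arguments": {
  "rows": "0 0 0 0 0 0 1; 0 0 0 0 0 0 1; 0 0 0 0 0 0 1; 0 0 0 0 0 0 1"
}}

```text
clock: 9.88
eef_pos: [449.0, 100.7, 32.8]
tool_rot: [-3.14, -0.001, 0.01]
force: [-1.0, 0.6, 5.8]
width: 29.1
gripper_force: 59.2
```

```bash
python3 - <<'E'
from h import *
plan((448,100.5,110,0.5),(642,-131.5,110,1),(642,-131.5,36,1))
E
```

```text
t 9.9 at [449.  100.7  32.8] rpy [-179.9   -0.     0.6] w 29.1 F [-1.   0.6  5.8]
(448, 100.5, 110, 0.5) [-0.003  0.    -0.257] [-0.001 -0.     0.001] rows 1.9
(642, -131.5, 110, 1) [ 0.636  0.78  -0.258] [-0.001 -0.    -0.005] rows 7.5
(642, -131.5, 36, 1) [ 0.636  0.78  -0.011] [-0.001 -0.    -0.005] rows 7.2
```

Call:
{"name": "move_arm", "arguments": {
  "rows": "0 0 -0.1 0 0 0 1; 0 0 -0.2 0 0 0 1; 0.09 0.11 -0.26 0 0 0 1; 0.18 0.22 -0.26 0 0 0 1; 0.27 0.33 -0.26 0 0 0 1; 0.36 0.44 -0.26 0 0 0 1; 0.45 0.55 -0.26 0 0 0 1; 0.54 0.66 -0.26 0 0 0 1; 0.62 0.76 -0.26 0 0 -0.005 1; 0.64 0.78 -0.26 0 0 -0.005 1; 0.64 0.78 -0.26 0 0 -0.005 1; 0.64 0.78 -0.26 0 0 -0.005 1"
}}

```text
clock: 10.88
eef_pos: [642.6, -132.8, 109.6]
tool_rot: [3.142, 0.001, 0.015]
force: [-0.6, 1.3, -0.9]
width: 29.0
gripper_force: 59.3
```

```bash
python3 - <<'E'
from h import *
plan((643,-131.5,36,1))
E
```

```text
t 10.9 at [ 642.6 -132.8  109.6] rpy [1.8e+02 1.0e-01 9.0e-01] w 29.0 F [-0.6  1.3 -0.9]
(643, -131.5, 36, 1) [ 0.002 -0.004  0.245] [ 0.     0.001 -0.001] rows 1.8
```

Call:
{"name": "move_arm", "arguments": {
  "rows": "0.002 -0.004 0.08 0 0 0 1; 0.002 -0.004 0.16 0 0 0 1; 0.002 -0.004 0.22 0 0 0 1; 0.002 -0.004 0.245 0 0 0 1; 0.002 -0.004 0.245 0 0 0 1; 0.002 -0.004 0.245 0 0 0 -1; 0.002 -0.004 0.245 0 0 0 -1; 0.002 -0.004 0.245 0 0 0 -1; 0.002 -0.004 0.245 0 0 0 -1; 0.002 -0.004 0.15 0 0 0 -1; 0.002 -0.004 0.02 0 0 0 -1; 0.002 -0.004 -0.1 0 0 0 -1"
}}

```text
clock: 11.88
eef_pos: [643.1, -130.4, 140.9]
tool_rot: [-3.142, 0.002, 0.017]
force: [-0.4, 0.0, 0.7]
width: 85.5
gripper_force: 0.0
```

```bash
python3 - <<'E'
from h import *
plan((434.5,-85,130,-18.5),(434.5,-85,33,-18.5))
d=cam("side")
cv2.imwrite("pics/c4.png",cv2.resize(d['img'][120:330,190:370,::-1],None,fx=2.8,fy=2.8,interpolation=cv2.INTER_CUBIC))
E
```

```text
t 11.9 at [ 643.1 -130.4  140.9] rpy [-1.8e+02  1.0e-01  1.0e+00] w 85.5 F [-0.4  0.   0.7]
(434.5, -85, 130, -18.5) [-0.693 -0.163  0.038] [0.    0.001 0.217] rows 5.1
(434.5, -85, 33, -18.5) [-0.692 -0.163  0.361] [0.    0.001 0.217] rows 5.7
```

View pics/c4.png

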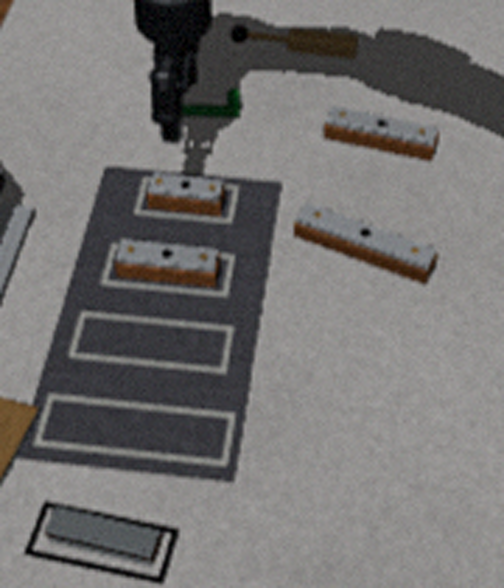

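The two short bars stand in their outlines. Next is the 160 mm bar.

Call:
{"name": "move_arm", "arguments": {
  "rows": "-0.13 -0.03 0 0 0 0.04 -1; -0.26 -0.06 0 0 0 0.08 -1; -0.39 -0.09 0.02 0 0 0.12 -1; -0.52 -0.12 0.04 0 0 0.16 -1; -0.65 -0.15 0.04 0 0 0.2 -1; -0.693 -0.163 0.08 0 0 0.217 -1; -0.693 -0.163 0.18 0 0 0.217 -1; -0.693 -0.163 0.28 0 0 0.217 -1; -0.693 -0.163 0.361 0 0 0.217 -1; -0.693 -0.163 0.361 0 0 0.217 -1; -0.693 -0.163 0.361 0 0 0.217 1; -0.693 -0.163 0.361 0 0 0.217 1"
}}

```text
clock: 12.93
eef_pos: [435.9, -86.1, 32.6]
tool_rot: [3.14, -0.003, -0.323]
force: [0.1, -0.2, -0.6]
width: 64.0
gripper_force: 0.0
```

Call:
{"name": "move_arm", "arguments": {
  "rows": "0 0 0 0 0 0 1; 0 0 0 0 0 0 1; 0 0 0 0 0 0 1; 0 0 0 0 0 0 1; 0 0 0 0 0 0 1"
}}

```text
clock: 13.35
eef_pos: [436.0, -85.5, 33.3]
tool_rot: [-3.141, -0.003, -0.323]
force: [-0.3, -0.6, 11.7]
width: 28.6
gripper_force: 58.4
```

```bash
python3 - <<'E'
from h import *
plan((434.5,-85,110,-18.5),(540,50,110,-9),(635.5,179,110,1))
E
```

```text
t 13.3 at [436.  -85.5  33.3] rpy [-180.    -0.2  -18.5] w 28.6 F [-0.3 -0.6 11.7]
(434.5, -85, 110, -18.5) [-0.005 -0.    -0.256] [-0.    -0.002 -0.   ] rows 1.8
(540, 50, 110, -9) [ 0.186 -0.538 -0.255] [-0.    -0.002 -0.106] rows 4.5
(635.5, 179, 110, 1) [ 0.351 -1.047 -0.254] [ 0.    -0.002 -0.217] rows 8.2
```

Call:
{"name": "move_arm", "arguments": {
  "rows": "0 0 -0.1 0 0 0 1; 0 0 -0.2 0 0 0 1; 0.03 -0.1 -0.26 0 0 -0.02 1; 0.07 -0.2 -0.26 0 0 -0.04 1; 0.1 -0.3 -0.26 0 0 -0.06 1; 0.13 -0.4 -0.26 0 0 -0.08 1; 0.17 -0.5 -0.26 0 0 -0.1 1; 0.2 -0.6 -0.26 0 0 -0.12 1; 0.23 -0.7 -0.26 0 0 -0.14 1; 0.27 -0.8 -0.26 0 0 -0.16 1; 0.3 -0.9 -0.26 0 0 -0.19 1; 0.335 -1 -0.26 0 0 -0.217 1"
}}

```text
clock: 14.35
eef_pos: [625.9, 169.0, 110.3]
tool_rot: [3.141, -0.0, 0.02]
force: [1.0, 0.2, -2.0]
width: 28.1
gripper_force: 59.3
```

```bash
python3 - <<'E'
from h import *
plan((636.5,179,90,1),(636.5,179,36.5,1))
E
```

```text
t 14.3 at [625.9 169.  110.3] rpy [180.   -0.    1.2] w 28.1 F [ 1.   0.2 -2. ]
(636.5, 179, 90, 1) [ 0.036 -0.032  0.068] [ 0.    -0.     0.002] rows 0.6
(636.5, 179, 36.5, 1) [ 0.036 -0.033  0.246] [ 0.    -0.     0.002] rows 1.8
```

Call:
{"name": "move_arm", "arguments": {
  "rows": "0.036 -0.033 0.06 0 0 0 1; 0.036 -0.033 0.14 0 0 0 1; 0.036 -0.033 0.21 0 0 0 1; 0.036 -0.033 0.246 0 0 0 1; 0.036 -0.033 0.246 0 0 0 1; 0.036 -0.033 0.246 0 0 0 -1; 0.036 -0.033 0.246 0 0 0 -1; 0.036 -0.033 0.246 0 0 0 -1; 0.036 -0.033 0.246 0 0 0 -1; 0.036 -0.033 0.15 0 0 0 -1; 0.036 -0.033 0.02 0 0 0 -1; 0.036 -0.033 -0.1 0 0 0 -1"
}}

```text
clock: 15.35
eef_pos: [635.9, 177.1, 141.0]
tool_rot: [3.141, 0.001, 0.017]
force: [0.6, 0.5, 1.3]
width: 85.3
gripper_force: 0.0
```

```bash
python3 - <<'E'
from h import *
plan((490,-100,130,-8.5))
d=cam("side")
cv2.imwrite("pics/c5.png",cv2.resize(d['img'][120:330,190:370,::-1],None,fx=2.8,fy=2.8,interpolation=cv2.INTER_CUBIC))
E
```

```text
t 15.3 at [635.9 177.1 141. ] rpy [180.   0.   1.] w 85.3 F [0.6 0.5 1.3]
(490, -100, 130, -8.5) [-0.502  0.915  0.038] [0.    0.    0.105] rows 7.5
```

View pics/c5.png

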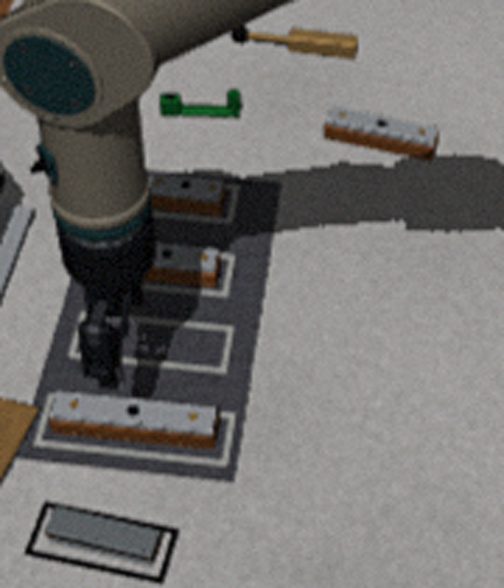

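The 160 mm bar is in its outline. Now for the 135 mm bar.

Call:
{"name": "move_arm", "arguments": {
  "rows": "-0.07 0.13 0 0 0 0.015 -1; -0.14 0.26 0 0 0 0.03 -1; -0.21 0.38 0 0 0 0.045 -1; -0.28 0.51 0 0 0 0.06 -1; -0.35 0.64 0 0 0 0.075 -1; -0.42 0.77 0.02 0 0 0.09 -1; -0.502 0.915 0.038 0 0 0.105 -1; -0.502 0.915 0.038 0 0 0.105 -1; -0.502 0.915 0.038 0 0 0.105 -1"
}}

```text
clock: 16.15
eef_pos: [487.5, -105.7, 129.1]
tool_rot: [3.139, -0.0, -0.157]
force: [-1.0, 0.5, -0.4]
width: 85.2
gripper_force: 0.0
```

```bash
python3 - <<'E'
from h import *
plan((430.5,-263,130,-8.5),(430.5,-263,33,-8.5))
E
```

```text
t 16.1 at [ 487.5 -105.7  129.1] rpy [179.8  -0.   -9. ] w 85.2 F [-1.   0.5 -0.4]
(430.5, -263, 130, -8.5) [-0.106  0.548 -0.001] [ 0.002 -0.    -0.006] rows 4.0
(430.5, -263, 33, -8.5) [-0.106  0.547  0.322] [ 0.002 -0.    -0.006] rows 4.6
```

Call:
{"name": "move_arm", "arguments": {
  "rows": "-0.025 0.13 0 0 0 0 -1; -0.05 0.26 0 0 0 0 -1; -0.08 0.4 0 0 0 -0.005 -1; -0.106 0.547 0 0 0 -0.005 -1; -0.106 0.547 0 0 0 -0.005 -1; -0.106 0.547 0.1 0 0 -0.005 -1; -0.106 0.547 0.2 0 0 -0.005 -1; -0.106 0.547 0.29 0 0 -0.005 -1; -0.106 0.547 0.322 0 0 -0.005 -1; -0.106 0.547 0.322 0 0 -0.005 -1; -0.106 0.547 0.322 0 0 -0.005 1; -0.106 0.547 0.322 0 0 -0.005 1"
}}

```text
clock: 17.15
eef_pos: [436.0, -257.8, 33.0]
tool_rot: [3.14, -0.002, -0.139]
force: [-0.4, -0.1, 0.1]
width: 64.0
gripper_force: 0.0
```

Call:
{"name": "move_arm", "arguments": {
  "rows": "0 0 0 0 0 0 1; 0 0 0 0 0 0 1; 0 0 0 0 0 0 1; 0 0 0 0 0 0 1; 0 0 0 0 0 0 1"
}}

```text
clock: 17.57
eef_pos: [435.7, -264.9, 35.5]
tool_rot: [3.13, -0.008, -0.145]
force: [-5.6, -9.1, 20.1]
width: 26.1
gripper_force: 99.4
```

```bash
python3 - <<'E'
from h import *
plan((430,-263,110,-8.5),(520,-30,110,0))
E
```

```text
t 17.6 at [ 435.7 -264.9   35.5] rpy [179.3  -0.5  -8.3] w 26.1 F [-5.6 -9.1 20.1]
(430, -263, 110, -8.5) [-0.018 -0.001 -0.248] [ 0.008 -0.005  0.002] rows 1.8
(520, -30, 110, 0) [ 0.167 -0.812 -0.257] [ 0.008 -0.004 -0.092] rows 6.2
```

Call:
{"name": "move_arm", "arguments": {
  "rows": "0 0 -0.05 0 0 0 1; 0 0 -0.1 0 0 0 1; 0 0 -0.15 0 0 0 1; 0 0 -0.2 0 0 0 1; 0 0 -0.25 0 0 0 1; 0 0 -0.25 0 0 0 1"
}}

```text
clock: 18.07
eef_pos: [436.6, -258.2, 109.8]
tool_rot: [3.14, -0.005, -0.139]
force: [1.0, -0.5, -1.6]
width: 26.1
gripper_force: 98.7
```

```bash
python3 - <<'E'
from h import *
plan((520,-30,110,0))
d=cam("side");a=cv2.resize(d['img'][90:220,220:400,::-1],None,fx=3,fy=3,interpolation=cv2.INTER_CUBIC)
cv2.imwrite("pics/c6.png",a)
E
```

```text
t 18.1 at [ 436.6 -258.2  109.8] rpy [179.9  -0.3  -8. ] w 26.1 F [ 1.  -0.5 -1.6]
(520, -30, 110, 0) [ 0.17  -0.792 -0.001] [ 0.002 -0.003 -0.089] rows 5.8
```

View pics/c6.png

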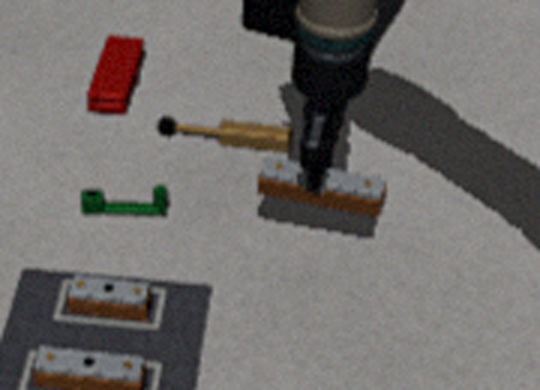

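The bar is held level, with its centre about 4 to 5 mm towards -x of the tool. Carry it to spot_b.

Call:
{"name": "move_arm", "arguments": {
  "rows": "0.02 -0.11 0 0 0 -0.01 1; 0.04 -0.22 0 0 0 -0.02 1; 0.07 -0.33 0 0 0 -0.03 1; 0.09 -0.44 0 0 0 -0.04 1; 0.11 -0.55 0 0 0 -0.05 1; 0.14 -0.66 0 0 0 -0.07 1; 0.17 -0.79 0 0 0 -0.095 1; 0.25 -0.84 0 0 0 -0.1 1; 0.35 -0.9 0 0 0 -0.1 1; 0.45 -0.97 0 0 0 -0.1 1; 0.5 -1 0 0 0 -0.1 1; 0.5 -1 0 0 0 -0.1 1"
}}

```text
clock: 19.12
eef_pos: [629.0, 22.7, 105.6]
tool_rot: [-3.14, -0.003, 0.023]
force: [-0.2, 0.8, -0.5]
width: 25.8
gripper_force: 98.7
```

```bash
python3 - <<'E'
from h import *
plan((644.5,73,110,1),(644.5,73,37,1))
E
```

```text
t 19.1 at [629.   22.7 105.6] rpy [-179.9   -0.2    1.3] w 25.8 F [-0.2  0.8 -0.5]
(644.5, 73, 110, 1) [ 0.056 -0.166 -0.014] [-0.001 -0.002  0.004] rows 1.3
(644.5, 73, 37, 1) [ 0.055 -0.166  0.229] [-0.001 -0.002  0.004] rows 2.1
```

Call:
{"name": "move_arm", "arguments": {
  "rows": "0.03 -0.08 0 0 0 0 1; 0.055 -0.166 0.05 0 0 0 1; 0.055 -0.166 0.1 0 0 0 1; 0.055 -0.166 0.15 0 0 0 1; 0.055 -0.166 0.15 0 0 0 1; 0.055 -0.166 0.15 0 0 0 1; 0.055 -0.166 0.15 0 0 0 1"
}}

```text
clock: 19.7
eef_pos: [640.8, 67.0, 62.1]
tool_rot: [3.14, -0.0, 0.015]
force: [0.6, 0.3, -0.7]
width: 26.1
gripper_force: 98.6
```

```bash
python3 - <<'E'
from h import *
plan((644.5,73,37,1))
E
```

```text
t 19.7 at [640.8  67.   62.1] rpy [179.9  -0.    0.9] w 26.1 F [ 0.6  0.3 -0.7]
(644.5, 73, 37, 1) [ 0.013 -0.02   0.084] [ 0.001 -0.    -0.001] rows 0.6
```

Call:
{"name": "move_arm", "arguments": {
  "rows": "0.013 -0.02 0.03 0 0 0 1; 0.013 -0.02 0.06 0 0 0 1; 0.013 -0.02 0.083 0 0 0 1; 0.013 -0.02 0.083 0 0 0 1; 0.013 -0.02 0.083 0 0 0 1"
}}

```text
clock: 20.12
eef_pos: [645.1, 75.8, 37.7]
tool_rot: [-3.14, -0.001, 0.018]
force: [-2.7, 2.1, 8.7]
width: 25.7
gripper_force: 100.8
```

Call:
{"name": "move_arm", "arguments": {
  "rows": "0 0 0 0 0 0 -1; 0 0 0 0 0 0 -1; 0 0 0 0 0 0 -1; 0 0 0 0 0 0 -1; 0 0 -0.08 0 0 0 -1; 0 0 -0.2 0 0 0 -1; 0 0 -0.33 0 0 0 -1; -0.1 0.1 -0.4 0 0 0 -1; -0.2 0.2 -0.4 0 0 0 -1; -0.3 0.3 -0.4 0 0 0 -1; -0.4 0.4 -0.4 0 0 0 -1; -0.5 0.52 -0.4 0 0 0 -1"
}}

```text
clock: 21.12
eef_pos: [503.4, -74.3, 156.9]
tool_rot: [-3.141, 0.0, 0.019]
force: [-0.1, -0.3, -0.3]
width: 85.3
gripper_force: 0.0
```

```bash
python3 - <<'E'
from h import *
plan((515,-300,150,-2.6))
for n in("top","side"):
    d=cam(n)
    cv2.imwrite(f"pics/d_{n}.png",cv2.resize(d['img'][130:240,110:370,::-1] if n=="top" else d['img'][160:335,190:310,::-1],None,fx=3,fy=3,interpolation=cv2.INTER_CUBIC))
a=cv2.imread("pics/d_top.png");b=cv2.imread("pics/d_side.png");c=np.zeros((600,800,3),np.uint8)
b=b[:, :];c[:330,:780]=a;cv2.imwrite("pics/e_top.png",c[:330]);cv2.imwrite("pics/e_side.png",b)
E
```

```text
t 21.1 at [503.4 -74.3 156.9] rpy [-180.     0.     1.1] w 85.3 F [-0.1 -0.3 -0.3]
(515, -300, 150, -2.6) [0.024 0.753 0.023] [-0.     0.     0.041] rows 5.4
```

View pics/e_side.png

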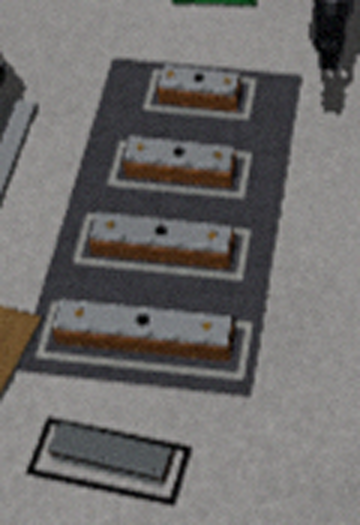

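All four bars and the harmonica are in their outlines. I'll check the numbers from the dots, rays at z=32, against the outline centres from the same view.

```bash
cat >> h.py <<'E'
SPOT={'top':dict(a=(635.9,180.2),b=(640.8,74.9),c=(643.1,-24.7),d=(642.6,-131)),'side':dict(a=(634.7,177.7),b=(640,71.4),c=(642.1,-28),d=(640.9,-133.5))}
def dots(views=("side","top")):
    for n in views:
        d=cam(n);g=cv2.cvtColor(d['img'],cv2.COLOR_RGB2GRAY)
        for k,s in SPOT[n].items():
            p=proj(d,(*s,32))[0];x,y=np.round(p).astype(int);r=7;sub=cv2.GaussianBlur(g,(3,3),0)[y-r:y+r+1,x-r:x+r+1];i=np.unravel_index(sub.argmin(),sub.shape)
            q=subdark(g,(x-r+i[1],y-r+i[0]),3);w=ray(d,q,32)[0,:2];print(n,k,'dark',sub.min(),'dot',w.round(1),'off',(w-s).round(1))
E
python3 -c "
from h import *
dots()"
```

```text
side a dark 14 dot [634.2 176.2] off [-0.5 -1.5]
side b dark 23 dot [638.8  74.9] off [-1.2  3.5]
side c dark 31 dot [641.5 -24.3] off [-0.6  3.7]
side d dark 44 dot [ 641.1 -129.3] off [0.2 4.2]
top a dark 51 dot [634.9 179.2] off [-1. -1.]
top b dark 39 dot [655.7  59.1] off [ 14.9 -15.8]
top c dark 42 dot [642.7 -21.7] off [-0.4  3. ]
top d dark 84 dot [ 625.1 -147.1] off [-17.5 -16.1]
```

Call:
{"name": "move_arm", "arguments": {
  "rows": "0 0.12 0 0 0 0.01 -1; 0 0.25 0 0 0 0.02 -1; 0.01 0.38 0 0 0 0.03 -1; 0.01 0.5 0 0 0 0.04 -1; 0.02 0.62 0 0 0 0.04 -1; 0.024 0.75 0.02 0 0 0.041 -1; 0.024 0.87 0.02 0 0 0.041 -1; 0.024 1 0.02 0 0 0.041 -1; 0.024 1 0.02 0 0 0.041 -1; 0.024 1 0.02 0 0 0.041 -1"
}}

```text
clock: 22.15
eef_pos: [518.2, -375.8, 150.3]
tool_rot: [3.14, -0.0, -0.049]
force: [-0.2, 0.7, 0.0]
width: 85.1
gripper_force: 0.0
```

```bash
python3 -c "
from h import *
dots(('top',))
plan((512,-426.5,150,-2.6),(512,-426.5,29,-2.6))"
```

```text
top a dark 41 dot [635.1 179. ] off [-0.8 -1.2]
top b dark 30 dot [658.9  58.2] off [ 18.1 -16.7]
top c dark 31 dot [642.1 -41.1] off [ -1.  -16.4]
top d dark 31 dot [ 650.4 -146.1] off [  7.8 -15.1]
t 22.2 at [ 518.8 -373.1  150. ] rpy [-179.9    0.    -2.6] w 85.5 F [ 0.4  0.8 -0.7]
(512, -426.5, 150, -2.6) [-0.014  0.179 -0.   ] [-0.001  0.    -0.001] rows 1.3
(512, -426.5, 29, -2.6) [-0.014  0.179  0.403] [-0.001  0.    -0.001] rows 3.2
```

Call:
{"name": "move_arm", "arguments": {
  "rows": "-0.014 0.09 0 0 0 0 -1; -0.014 0.179 0 0 0 0 -1; -0.014 0.179 0.1 0 0 0 -1; -0.014 0.179 0.2 0 0 0 -1; -0.014 0.179 0.3 0 0 0 -1; -0.014 0.179 0.403 0 0 0 -1; -0.014 0.179 0.403 0 0 0 -1; -0.014 0.179 0.403 0 0 0 1; -0.014 0.179 0.403 0 0 0 1; -0.014 0.179 0.403 0 0 0 1; -0.014 0.179 0.403 0 0 0 1; -0.014 0.179 0.403 0 0 0 1"
}}

```text
clock: 23.2
eef_pos: [512.2, -427.7, 31.8]
tool_rot: [3.14, -0.002, -0.046]
force: [-0.4, -0.3, -0.1]
width: 25.3
gripper_force: 0.0
```

Call:
{"name": "move_arm", "arguments": {
  "rows": "0 0 0 0 0 0 1; 0 0 0 0 0 0 1; 0 0 0 0 0 0 1; 0 0 -0.1 0 0 0 1; 0 0 -0.2 0 0 0 1; 0 0 -0.3 0 0 0 1; 0 0 -0.4 0 0 0 1; 0 0 -0.4 0 0 0 1; 0 0 -0.4 0 0 0 1; 0 0 -0.4 0 0 0 1"
}}

```text
clock: 24.03
eef_pos: [511.0, -426.6, 149.9]
tool_rot: [-3.141, -0.0, -0.047]
force: [0.4, 0.1, -1.0]
width: 21.6
gripper_force: 59.2
```

```bash
python3 - <<'E'
from h import *
plan((520,-200,150,1))
d=cam("side");im=d['img']; g=cv2.cvtColor(im,cv2.COLOR_RGB2GRAY)
p=proj(d,(627,-431.5,132))[0];print(p)
x,y=p.astype(int);cv2.imwrite("pics/f1.png",cv2.resize(im[y-60:y+80,x-60:x+140,::-1],None,fx=3,fy=3,interpolation=cv2.INTER_CUBIC))
E
```

```text
t 24.0 at [ 511.  -426.6  149.9] rpy [-180.    -0.    -2.7] w 21.6 F [ 0.4  0.1 -1. ]
(520, -200, 150, 1) [-0.006 -0.756  0.   ] [-0.001 -0.    -0.041] rows 5.4
[274.80280909 104.01931031]
```

View pics/f1.png

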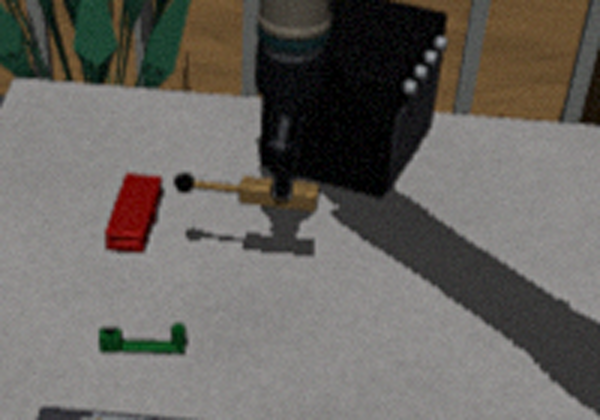

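The beater is held level with its head at (275,105), which matches the prediction of (274.8,104). I'll carry it to bar a.

Call:
{"name": "move_arm", "arguments": {
  "rows": "0 -0.12 0 0 0 0 1; 0 -0.25 0 0 0 -0.01 1; 0 -0.38 0 0 0 -0.02 1; 0 -0.5 0 0 0 -0.03 1; 0 -0.62 0 0 0 -0.041 1; 0 -0.75 0 0 0 -0.041 1; 0 -0.88 0 0 0 -0.041 1; 0 -1 0 0 0 -0.041 1; 0 -1 0 0 0 -0.041 1"
}}

```text
clock: 24.83
eef_pos: [524.6, -116.7, 147.6]
tool_rot: [-3.133, 0.005, 0.029]
force: [-0.2, 0.6, -2.1]
width: 21.9
gripper_force: 59.3
```

Call:
{"name": "move_arm", "arguments": {
  "rows": "0 -0.12 0 0 0 0 1; 0 -0.25 0 0 0 0 1; 0 -0.38 0 0 0 0 1; 0 -0.5 0 0 0 0 1; 0 -0.62 0 0 0 0 1; 0 -0.75 0 0 0 0 1; 0 -0.88 0 0 0 0 1; 0 -0.95 0 0 0 0 1; 0 -0.95 0 0 0 0 1"
}}

```text
clock: 25.58
eef_pos: [518.5, 164.5, 148.0]
tool_rot: [-3.139, 0.003, 0.027]
force: [0.2, 0.3, -0.6]
width: 21.8
gripper_force: 59.3
```

```bash
python3 -c "
from h import *
dots(('side',))
plan((522.2,177.6,110,0,8),(522.2,177.6,75,0,8))"
```

```text
side a dark 14 dot [634.2 176. ] off [-0.5 -1.7]
side b dark 6 dot [654.9  96.4] off [14.9 25. ]
side c dark 30 dot [641.5 -24.2] off [-0.6  3.8]
side d dark 15 dot [ 626.7 -170.1] off [-14.2 -36.6]
t 25.6 at [518.9 160.7 148.4] rpy [-180.     0.2    1.4] w 21.8 F [ 0.1 -1.  -0.2]
(522.2, 177.6, 110, 0, 8) [ 0.013 -0.056  0.128] [ 0.001 -0.087  0.015] rows 1.1
(522.2, 177.6, 75, 0, 8) [ 0.013 -0.056  0.245] [ 0.001 -0.087  0.015] rows 1.8
```

Call:
{"name": "move_arm", "arguments": {
  "rows": "0.005 -0.03 0.02 0 -0.03 0.015 1; 0.013 -0.056 0.05 0 -0.087 0.015 1; 0.013 -0.056 0.1 0 -0.087 0.015 1; 0.013 -0.056 0.15 0 -0.087 0.015 1; 0.013 -0.056 0.15 0 -0.087 0.015 1; 0.013 -0.056 0.15 0 -0.087 0.015 1; 0.013 -0.056 0.15 0 -0.087 0.015 1"
}}

```text
clock: 26.22
eef_pos: [524.0, 173.0, 105.3]
tool_rot: [3.139, 0.137, -0.008]
force: [0.1, -0.1, 0.6]
width: 21.7
gripper_force: 59.3
```

```bash
python3 -c "
from h import *
plan((522.2,177.6,74.5,0,8))
d=cam('side');g=cv2.cvtColor(d['img'],cv2.COLOR_RGB2GRAY)
s=read_state();h=np.array(s['eef_pos'])+Ro.from_euler('xyz',[0,s['tool_rot'][1],s['tool_rot'][2]]).apply([116,0,-18])
print(h,proj(d,h),subdark(g,proj(d,h)[0],6))"
```

```text
t 26.2 at [524.  173.  105.3] rpy [179.9   7.8  -0.5] w 21.7 F [ 0.1 -0.1  0.6]
(522.2, 177.6, 74.5, 0, 8) [ 0.008 -0.015  0.102] [ 0.001 -0.002 -0.005] rows 0.7
[636.71591856 172.59571976  72.09950735] [[235.26984991 256.29920554]] [236.03187856 257.10360531]
```

Call:
{"name": "move_arm", "arguments": {
  "rows": "0.008 -0.015 0.03 0 0 -0.005 1; 0.008 -0.015 0.06 0 0 -0.005 1; 0.008 -0.015 0.085 0 0 -0.005 1; 0.008 -0.015 0.1 0 0 -0.005 1; 0.008 -0.015 0.104 0 0 -0.005 1; 0.008 -0.015 0.104 0 0 -0.005 1; 0.008 -0.015 0.104 0 0 -0.005 1; 0.008 -0.015 0.104 0 0 -0.005 1; 0.008 -0.015 0.104 0 0 -0.005 1; 0.008 -0.015 0.104 0 0 -0.005 1"
}}

```text
clock: 27.1
eef_pos: [521.9, 178.8, 73.9]
tool_rot: [3.141, 0.137, 0.002]
force: [-2.8, 0.4, 4.1]
width: 21.9
gripper_force: 59.8
```

```bash
cat >> h.py <<'E'
def head():
    s=read_state();h=np.array(s['eef_pos'])+Ro.from_euler('xyz',[0,s['tool_rot'][1],s['tool_rot'][2]]).apply([116,0,-18])
    d=cam('side');g=cv2.cvtColor(d['img'],cv2.COLOR_RGB2GRAY);p=proj(d,h)[0]
    print('head',h.round(1),'px',p.round(1),'seen',subdark(g,p,6).round(1),'F',np.round(s['force'],1))
E
python3 -c "
from h import *
head()
plan((522.2,177.6,74.5,0,8),(522.2,177.6,105,0,8))"
```

```text
head [634.3 179.   40.3] px [236.6 265.3] seen [236.5 264.3] F [-2.8  0.4  4.1]
t 27.1 at [521.9 178.8  73.9] rpy [1.8e+02 7.8e+00 1.0e-01] w 21.7 F [-3.1  1.   3.7]
(522.2, 177.6, 74.5, 0, 8) [ 0.001  0.004 -0.002] [ 0.    -0.002  0.001] rows 0.0
(522.2, 177.6, 105, 0, 8) [-0.013  0.004 -0.103] [ 0.    -0.002  0.001] rows 0.7
```

Call:
{"name": "move_arm", "arguments": {
  "rows": "0 0 0 0 0 0 1; 0 0 0 0 0 0 1; 0 0 0 0 0 0 1; -0.006 0 -0.05 0 0 0 1; -0.013 0.004 -0.103 0 0 0 1; 0 0.1 -0.11 0 0 0 1; 0 0.22 -0.11 0 0 0 1; 0.002 0.344 -0.103 0 0 0 1; 0.002 0.344 -0.103 0 0 0 1; 0.002 0.344 -0.103 0 0 0 1; 0.002 0.344 -0.103 0 0 0 1; 0.002 0.344 -0.103 0 0 0 1"
}}

```text
clock: 28.15
eef_pos: [527.2, 76.9, 103.9]
tool_rot: [-3.142, 0.137, 0.003]
force: [-0.4, 0.1, -0.7]
width: 22.2
gripper_force: 59.3
```

```bash
python3 -c "
from h import *
head();dots(('side',))
plan((526.6,75.5,74,0,8))"
```

```text
head [639.6  77.2  70.3] px [241.8 228.3] seen [242.5 229. ] F [-0.4  0.1 -0.7]
side a dark 14 dot [634.2 176.2] off [-0.5 -1.5]
side b dark 7 dot [646.5  54.9] off [  6.5 -16.5]
side c dark 31 dot [641.5 -24.2] off [-0.6  3.8]
side d dark 9 dot [ 614.4 -100. ] off [-26.5  33.5]
t 28.2 at [527.   77.1 104. ] rpy [180.    7.8   0.2] w 21.7 F [ 0.7 -0.9 -0.4]
(526.6, 75.5, 74, 0, 8) [0.012 0.005 0.099] [ 0.    -0.002  0.003] rows 0.7
```

Call:
{"name": "move_arm", "arguments": {
  "rows": "0.012 0.005 0.03 0 0 0 1; 0.012 0.005 0.06 0 0 0 1; 0.012 0.005 0.085 0 0 0 1; 0.012 0.005 0.1 0 0 0 1; 0.012 0.005 0.103 0 0 0 1; 0.012 0.005 0.103 0 0 0 1; 0.012 0.005 0.103 0 0 0 1; 0.012 0.005 0.103 0 0 0 1; 0.012 0.005 0.103 0 0 0 1; 0.012 0.005 0.103 0 0 0 1; 0.012 0.005 0.103 0 0 0 1; 0.012 0.005 0.103 0 0 0 1"
}}

```text
clock: 29.25
eef_pos: [526.2, 74.1, 73.3]
tool_rot: [3.141, 0.137, 0.002]
force: [-3.6, 0.5, 4.7]
width: 21.5
gripper_force: 59.8
```

```bash
python3 -c "
from h import *
head()
plan((526.6,75.5,105,0,8),(529.4,-23.5,105,0,8))"
```

```text
head [638.6  74.3  39.6] px [243.2 234.4] seen [242.9 233.4] F [-3.6  0.5  4.7]
t 29.3 at [526.2  74.1  73.3] rpy [1.8e+02 7.8e+00 1.0e-01] w 21.6 F [-3.4  0.4  4.2]
(526.6, 75.5, 105, 0, 8) [-0.013 -0.005 -0.105] [ 0.    -0.002  0.001] rows 0.8
(529.4, -23.5, 105, 0, 8) [-0.005  0.325 -0.106] [ 0.    -0.002  0.001] rows 2.5
```

Call:
{"name": "move_arm", "arguments": {
  "rows": "-0.006 0 -0.05 0 0 0 1; -0.013 0 -0.105 0 0 0 1; -0.01 0.1 -0.106 0 0 0 1; -0.008 0.22 -0.106 0 0 0 1; -0.005 0.325 -0.106 0 0 0 1; -0.005 0.325 -0.106 0 0 0 1; -0.005 0.325 -0.106 0 0 0 1; -0.005 0.325 -0.106 0 0 0 1; -0.005 0.325 -0.106 0 0 0 1"
}}

```text
clock: 30.05
eef_pos: [529.7, -22.0, 104.5]
tool_rot: [-3.141, 0.137, 0.004]
force: [1.0, 0.2, -1.7]
width: 22.2
gripper_force: 59.4
```

```bash
python3 -c "
from h import *
head();dots(('side',))
plan((529.4,-23.5,74,0,8))"
```

```text
head [642.1 -21.5  70.9] px [248. 202.] seen [248.7 202.9] F [ 1.   0.2 -1.7]
side a dark 15 dot [634.3 176.2] off [-0.4 -1.5]
side b dark 21 dot [638.7  75. ] off [-1.3  3.6]
side c dark 5 dot [648.1 -48.7] off [  6.  -20.7]
side d dark 45 dot [ 641.  -129.2] off [0.1 4.3]
t 30.1 at [529.5 -21.9 104.6] rpy [-180.     7.8    0.2] w 21.9 F [-0.1  0.2 -1.3]
(529.4, -23.5, 74, 0, 8) [0.013 0.005 0.101] [ 0.    -0.002  0.003] rows 0.7
```

Call:
{"name": "move_arm", "arguments": {
  "rows": "0.013 0.005 0.03 0 0 0 1; 0.013 0.005 0.06 0 0 0 1; 0.013 0.005 0.085 0 0 0 1; 0.013 0.005 0.1 0 0 0 1; 0.013 0.005 0.105 0 0 0 1; 0.013 0.005 0.105 0 0 0 1; 0.013 0.005 0.105 0 0 0 1; 0.013 0.005 0.105 0 0 0 1; 0.013 0.005 0.105 0 0 0 1; 0.013 0.005 0.105 0 0 0 1; 0.013 0.005 0.105 0 0 0 1; 0.013 0.005 0.105 0 0 0 1"
}}

```text
clock: 31.15
eef_pos: [528.8, -24.9, 73.3]
tool_rot: [3.141, 0.137, 0.002]
force: [-3.9, 0.6, 4.4]
width: 21.7
gripper_force: 59.8
```

```bash
python3 -c "
from h import *
head()
plan((529.4,-23.5,105,0,8),(529.1,-129.5,105,0,8))"
```

```text
head [641.3 -24.8  39.7] px [249.2 208.3] seen [248.9 207.2] F [-3.9  0.6  4.4]
t 31.2 at [528.8 -24.9  73.3] rpy [1.8e+02 7.8e+00 1.0e-01] w 22.1 F [-3.4  0.7  4. ]
(529.4, -23.5, 105, 0, 8) [-0.012 -0.005 -0.105] [ 0.001 -0.002  0.001] rows 0.8
(529.1, -129.5, 105, 0, 8) [-0.014  0.349 -0.105] [ 0.001 -0.002  0.001] rows 2.6
```

Call:
{"name": "move_arm", "arguments": {
  "rows": "-0.006 0 -0.05 0 0 0 1; -0.013 0 -0.105 0 0 0 1; -0.014 0.12 -0.106 0 0 0 1; -0.014 0.24 -0.106 0 0 0 1; -0.014 0.349 -0.106 0 0 0 1; -0.014 0.349 -0.106 0 0 0 1; -0.014 0.349 -0.106 0 0 0 1; -0.014 0.349 -0.106 0 0 0 1; -0.014 0.349 -0.106 0 0 0 1"
}}

```text
clock: 31.95
eef_pos: [529.7, -128.0, 104.9]
tool_rot: [-3.141, 0.137, 0.004]
force: [-0.0, 0.2, -1.0]
width: 21.6
gripper_force: 59.4
```

```bash
python3 -c "
from h import *
head();dots(('side',))
plan((529.1,-129.5,74,0,8))"
```

```text
head [ 642.2 -127.6   71.2] px [254.8 176.8] seen [255.5 178.5] F [-0.   0.2 -1. ]
side a dark 14 dot [634.1 176. ] off [-0.6 -1.7]
side b dark 23 dot [638.7  75. ] off [-1.3  3.6]
side c dark 30 dot [641.5 -24.2] off [-0.6  3.8]
side d dark 6 dot [ 650.3 -162.5] off [  9.4 -29. ]
t 32.0 at [ 529.7 -127.9  105. ] rpy [-180.     7.8    0.2] w 21.8 F [ 0.  -0.8 -1.3]
(529.1, -129.5, 74, 0, 8) [0.012 0.005 0.103] [ 0.    -0.002  0.003] rows 0.7
```

Call:
{"name": "move_arm", "arguments": {
  "rows": "0.012 0.005 0.03 0 0 0 1; 0.012 0.005 0.06 0 0 0 1; 0.012 0.005 0.085 0 0 0 1; 0.012 0.005 0.1 0 0 0 1; 0.012 0.005 0.107 0 0 0 1; 0.012 0.005 0.107 0 0 0 1; 0.012 0.005 0.107 0 0 0 1; 0.012 0.005 0.107 0 0 0 1; 0.012 0.005 0.107 0 0 0 1; 0.012 0.005 0.107 0 0 0 1; 0.012 0.005 0.107 0 0 0 1; 0.012 0.005 0.107 0 0 0 1"
}}

```text
clock: 33.05
eef_pos: [528.4, -131.2, 73.2]
tool_rot: [3.141, 0.137, 0.002]
force: [-4.0, 0.3, 4.6]
width: 21.4
gripper_force: 59.9
```

```bash
python3 -c "
from h import *
head()
plan((528,-129.5,150,1.5),(430,120,150,1.5))"
```

```text
head [ 640.8 -131.    39.5] px [255.9 183.4] seen [256.1 182.8] F [-4.   0.3  4.6]
t 33.1 at [ 528.4 -131.2   73.2] rpy [1.8e+02 7.8e+00 1.0e-01] w 21.9 F [-3.5  1.3  5.2]
(528, -129.5, 150, 1.5) [-0.036 -0.005 -0.254] [-0.001  0.087 -0.016] rows 1.8
(430, 120, 150, 1.5) [-0.358 -0.838 -0.21 ] [-0.001  0.087 -0.016] rows 6.7
```

Call:
{"name": "move_arm", "arguments": {
  "rows": "-0.012 0 -0.08 0 0 0 1; -0.025 0 -0.16 0 0.04 0 1; -0.036 -0.005 -0.254 0 0.087 -0.016 1; -0.08 -0.12 -0.25 0 0.087 -0.016 1; -0.12 -0.24 -0.245 0 0.087 -0.016 1; -0.16 -0.36 -0.24 0 0.087 -0.016 1; -0.2 -0.48 -0.235 0 0.087 -0.016 1; -0.24 -0.6 -0.23 0 0.087 -0.016 1; -0.28 -0.72 -0.22 0 0.087 -0.016 1; -0.3 -0.84 -0.215 0 0.087 -0.016 1; -0.3 -0.84 -0.215 0 0.087 -0.016 1; -0.3 -0.84 -0.215 0 0.087 -0.016 1"
}}

```text
clock: 34.1
eef_pos: [447.8, 123.7, 148.7]
tool_rot: [-3.14, -0.001, 0.033]
force: [0.1, -0.1, -0.5]
width: 21.6
gripper_force: 59.4
```

```bash
python3 - <<'E'
from h import *
A=np.array
d=cam("side");t=cam("top")
w=ray(d,A([(238,472),(489,495),(484,564),(227,540)])/3+A([150,200]),0)[:,:2];print(w.round(0).tolist(),w.mean(0))
for n,D,x0,x1,y0,y1,th in(("side",d,215,325,345,395,45),("top",t,105,142,185,282,45)):
    g=cv2.cvtColor(D['img'],cv2.COLOR_RGB2GRAY);yy,xx=np.mgrid[:420,:560]
    m=(g<th)&(xx>x0)&(xx<x1)&(yy>y0)&(yy<y1)
    m=cv2.dilate(m.astype(np.uint8),np.ones((3,3)))
    print(n,rect(D,m,0,100))
plan((461.5,432,120,1.5),(461.5,432,33,1.5))
E
```

```text
[[605.0, 408.0], [408.0, 398.0], [407.0, 450.0], [601.0, 460.0]] [505.17426299 429.00552046]
side [(array([507. , 428.9, 205.5,  62.6,   2.7]), array([269., 373.]))]
top [(array([509.4, 440.6, 199.4,  42.6,   2.5]), array([117., 229.]))]
t 34.2 at [448.5 120.3 149.1] rpy [-1.8e+02 -1.0e-01  1.5e+00] w 21.9 F [ 0.4  0.2 -0.3]
(461.5, 432, 120, 1.5) [ 0.071 -1.037  0.097] [-0.    -0.001  0.   ] rows 7.5
(461.5, 432, 33, 1.5) [ 0.07  -1.037  0.387] [-0.    -0.001  0.   ] rows 8.0
```

Call:
{"name": "move_arm", "arguments": {
  "rows": "0 -0.12 0 0 0 0 1; 0.01 -0.25 0 0 0 0 1; 0.02 -0.38 0 0 0 0 1; 0.03 -0.5 0.02 0 0 -0.01 1; 0.04 -0.62 0.05 0 0 -0.013 1; 0.05 -0.75 0.1 0 0 -0.013 1; 0.06 -0.88 0.15 0 0 -0.013 1; 0.07 -1 0.2 0 0 -0.013 1; 0.07 -1 0.24 0 0 -0.013 1; 0.07 -1 0.24 0 0 -0.013 1; 0.07 -1 0.24 0 0 -0.013 1; 0.07 -1 0.24 0 0 -0.013 1"
}}

```text
clock: 35.2
eef_pos: [462.5, 418.7, 78.1]
tool_rot: [-3.142, -0.001, 0.043]
force: [-0.2, 0.5, -0.3]
width: 21.7
gripper_force: 59.4
```

```bash
python3 -c "
from h import *
head()
plan((461.4,427.4,31,2.7))"
```

```text
head [578.4 423.7  60.3] px [236.8 355.3] seen [236.9 355.4] F [-0.2  0.5 -0.3]
t 35.2 at [462.4 419.2  78.5] rpy [-1.799e+02 -1.000e-01  2.500e+00] w 21.7 F [ 0.8 -1.4 -0.1]
(461.4, 427.4, 31, 2.7) [-0.003 -0.027  0.158] [-0.001 -0.001 -0.002] rows 1.2
```

Call:
{"name": "move_arm", "arguments": {
  "rows": "-0.003 -0.027 0.04 0 0 0 1; -0.003 -0.027 0.09 0 0 0 1; -0.003 -0.027 0.13 0 0 0 1; -0.003 -0.027 0.157 0 0 0 1; -0.003 -0.027 0.157 0 0 0 1; -0.003 -0.027 0.157 0 0 0 1"
}}

```text
clock: 35.75
eef_pos: [458.3, 429.3, 30.7]
tool_rot: [-3.14, 0.003, 0.047]
force: [-4.0, -0.5, 11.8]
width: 21.6
gripper_force: 65.6
```

```bash
python3 -c "
from h import *
head()
plan()"
```

```text
head [574.1 434.8  12.4] px [239.2 368.6] seen [239.4 368.5] F [-4.  -0.5 11.8]
t 35.8 at [458.2 429.3  30.6] rpy [-1.799e+02  1.000e-01  2.700e+00] w 21.8 F [-4.4 -0.4 10.9]
```

Call:
{"name": "move_arm", "arguments": {
  "rows": "0 0 0 0 0 0 -1; 0 0 0 0 0 0 -1; 0 0 0 0 0 0 -1; 0 0 0 0 0 0 -1; 0 0 -0.1 0 0 0 -1; 0 0 -0.22 0 0 0 -1; 0 0 -0.36 0 0 0 -1; 0 0.12 -0.5 0 0 0 -1; 0 0.25 -0.5 0 0 0 -1; 0 0.38 -0.5 0 0 0 -1; 0 0.5 -0.5 0 0 0 -1; 0 0.5 -0.5 0 0 0 -1"
}}

```text
clock: 36.8
eef_pos: [467.4, 269.6, 181.4]
tool_rot: [3.138, -0.001, 0.035]
force: [-0.6, -2.0, 0.1]
width: 85.5
gripper_force: 0.0
```

```bash
python3 - <<'E'
from h import *
dots(('side',));plan()
d=cam("side");t=cam("top")
a=cv2.resize(d['img'][150:400,190:340,::-1],(360,600),interpolation=cv2.INTER_CUBIC)
b=cv2.resize(t['img'][130:290,105:305,::-1],(440,352),interpolation=cv2.INTER_CUBIC)
c=np.zeros((600,800,3),np.uint8);c[:,:360]=a;c[:352,360:]=b;cv2.imwrite("pics/fin.png",c)
E
```

```text
side a dark 44 dot [643.8 159.8] off [  9.1 -17.9]
side b dark 24 dot [638.9  74.8] off [-1.1  3.4]
side c dark 34 dot [641.5 -24.2] off [-0.6  3.8]
side d dark 47 dot [ 641.  -129.2] off [0.1 4.3]
t 36.9 at [467.2 274.3 180.9] rpy [180.   -0.    2.2] w 85.5 F [-0.   0.7 -1.8]
```

View pics/fin.png

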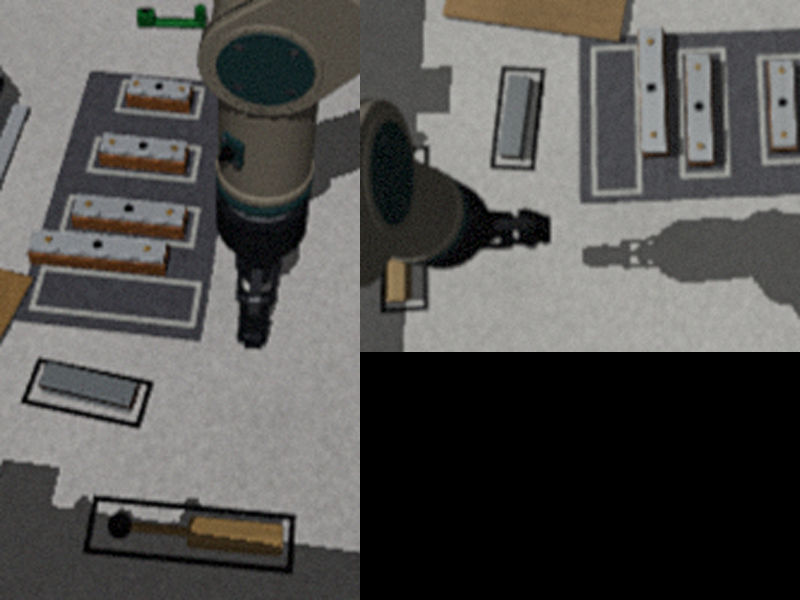

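The 160 mm bar has been knocked aside, with its dot now at top-view pixel (237,170). Everything else is in place. I'll measure its new pose.

```bash
python3 - <<'E'
from h import *
A=np.array
d=cam("side");t=cam("top")
gs=[cv2.cvtColor(x['img'],cv2.COLOR_RGB2GRAY) for x in(d,t)]
ps=A([(97,244),(48,238),(147,248)])/2.4+A([190,150]);pt=(A([(651,88),(650,41),(653,135)])-A([360,0]))/2.2+A([105,130])
ps[0]=subdark(gs[0],ps[0],3);pt[0]=subdark(gs[1],pt[0],3)
for n,D,p in(("side",d,ps),("top",t,pt)):
    w=ray(D,p,32)[:,:2];v=w[1]-w[2];print(n,w.round(1).tolist(),np.degrees(np.arctan2(v[1],v[0])).round(1),np.linalg.norm(v).round(1))
wb=ray(t,(A([(698,106)])-A([360,0]))/2.2+A([105,130]),32);print("b top",wb)
plan((640,220,180,0))
E
```

```text
side [[663.4, 131.3], [720.1, 132.3], [605.1, 129.7]] 1.3 115.1
top [[664.5, 134.7], [721.6, 134.5], [604.9, 131.1]] 1.7 116.7
b top [[639.12556937  77.60196421  32.        ]]
t 37.0 at [466.2 281.1 179.8] rpy [-179.9    0.     2.8] w 85.5 F [ 0.6 -0.1 -0.6]
(640, 220, 180, 0) [ 0.569  0.232 -0.001] [-0.001  0.     0.032] rows 4.4
```

Its centre is near (664,132.5) with yaw about 1.5°. I'll narrow the jaws to about 48 mm and grip near its +x end, clear of bar b and the board.

Call:
{"name": "move_arm", "arguments": {
  "rows": "0.1 0.04 0 0 0 0 -0.13; 0.2 0.08 0 0 0 0.01 -0.13; 0.3 0.13 0 0 0 0.01 -0.13; 0.4 0.2 0 0 0 0.015 -0.13; 0.5 0.28 0 0 0 0.015 -0.13; 0.6 0.36 0 0 0 0.015 -0.13; 0.7 0.43 0.05 0 0 0.015 -0.13; 0.82 0.53 0.1 0 0 0.015 -0.13; 0.82 0.53 0.1 0 0 0.015 -0.13; 0.82 0.53 0.1 0 0 0.015 -0.13; 0.82 0.53 0.1 0 0 0.015 -0.13; 0.82 0.53 0.1 0 0 0.015 -0.13"
}}

```text
clock: 38.05
eef_pos: [718.8, 135.2, 149.7]
tool_rot: [-3.139, 0.001, 0.027]
force: [-0.5, 1.1, 0.4]
width: 48.2
gripper_force: 0.0
```

```bash
python3 - <<'E'
from h import *
plan((722,133.5,70,1.5),(722,133.5,36,1.5))
E
```

```text
t 38.0 at [718.8 135.2 149.7] rpy [-1.798e+02  1.000e-01  1.500e+00] w 48.2 F [-0.5  1.1  0.4]
(722, 133.5, 70, 1.5) [0.011 0.007 0.266] [-0.002  0.001  0.   ] rows 1.9
(722, 133.5, 36, 1.5) [0.011 0.007 0.379] [-0.002  0.001  0.   ] rows 2.7
```

Call:
{"name": "move_arm", "arguments": {
  "rows": "0.011 0.007 0.09 0 0 0 -0.13; 0.011 0.007 0.18 0 0 0 -0.13; 0.011 0.007 0.25 0 0 0 -0.13; 0.011 0.007 0.25 0 0 0 -0.13; 0.011 0.007 0.25 0 0 0 -0.13; 0.011 0.007 0.25 0 0 0 -0.13"
}}

```text
clock: 38.55
eef_pos: [723.7, 131.8, 77.0]
tool_rot: [-3.14, -0.003, 0.026]
force: [0.2, 0.3, 0.2]
width: 48.3
gripper_force: 0.0
```

```bash
python3 - <<'E'
from h import *
plan((722,133,36,1.5))
E
```

```text
t 38.5 at [723.7 131.8  77. ] rpy [-1.799e+02 -1.000e-01  1.500e+00] w 48.3 F [0.2 0.3 0.2]
(722, 133, 36, 1.5) [-0.006 -0.004  0.137] [-0.001 -0.002 -0.   ] rows 1.0
```

Call:
{"name": "move_arm", "arguments": {
  "rows": "-0.006 -0.004 0.03 0 0 0 -0.13; -0.006 -0.004 0.06 0 0 0 -0.13; -0.006 -0.004 0.09 0 0 0 -0.13; -0.006 -0.004 0.12 0 0 0 -0.13; -0.006 -0.004 0.137 0 0 0 -0.13; -0.006 -0.004 0.137 0 0 0 -0.13; -0.006 -0.004 0.137 0 0 0 1; -0.006 -0.004 0.137 0 0 0 1; -0.006 -0.004 0.137 0 0 0 1; -0.006 -0.004 0.137 0 0 0 1; -0.006 -0.004 0.137 0 0 0 1"
}}

```text
clock: 39.47
eef_pos: [721.5, 131.5, 34.2]
tool_rot: [-3.14, -0.001, 0.024]
force: [0.6, -0.1, -0.9]
width: 29.2
gripper_force: 59.2
```

```bash
python3 - <<'E'
from h import *
plan((722,133,48,1.5),(693.5,180,48,1),(693.5,180,37,1))
E
```

```text
t 39.5 at [721.5 131.5  34.2] rpy [-1.799e+02 -1.000e-01  1.400e+00] w 29.2 F [ 0.6 -0.1 -0.9]
(722, 133, 48, 1.5) [ 0.002 -0.005 -0.046] [-0.001 -0.001 -0.002] rows 0.3
(693.5, 180, 48, 1) [-0.089 -0.164 -0.046] [-0.001 -0.001  0.004] rows 1.4
(693.5, 180, 37, 1) [-0.089 -0.164 -0.009] [-0.001 -0.001  0.004] rows 1.3
```

Call:
{"name": "move_arm", "arguments": {
  "rows": "0 0 -0.025 0 0 0 1; 0 0 -0.05 0 0 0 1; -0.02 -0.04 -0.05 0 0 0 1; -0.05 -0.09 -0.05 0 0 0 1; -0.08 -0.14 -0.05 0 0 0.004 1; -0.094 -0.163 -0.05 0 0 0.004 1; -0.094 -0.163 -0.05 0 0 0.004 1; -0.094 -0.163 -0.05 0 0 0.004 1; -0.094 -0.163 -0.03 0 0 0.004 1; -0.094 -0.163 -0.006 0 0 0.004 1; -0.094 -0.163 -0.006 0 0 0.004 1; -0.094 -0.163 -0.006 0 0 0.004 1"
}}

```text
clock: 40.47
eef_pos: [691.7, 178.5, 34.9]
tool_rot: [-3.141, 0.001, 0.016]
force: [-0.6, -1.3, -1.0]
width: 29.8
gripper_force: 59.4
```

```bash
python3 - <<'E'
from h import *
plan((692.8,180,34,1))
E
```

```text
t 40.5 at [691.7 178.5  34.9] rpy [-1.8e+02  1.0e-01  9.0e-01] w 29.8 F [-0.6 -1.3 -1. ]
(692.8, 180, 34, 1) [ 0.004 -0.005  0.003] [-0.     0.001 -0.001] rows 0.0
```

Call:
{"name": "move_arm", "arguments": {
  "rows": "0 0 0.003 0 0 0 -0.4; 0 0 0.003 0 0 0 -0.4; 0 0 0.003 0 0 0 -0.4; 0 0 -0.05 0 0 0 -0.4; 0 0 -0.15 0 0 0 -0.4; 0 0 -0.28 0 0 0 -0.4; 0 0 -0.4 0 0 0 -0.4; -0.13 0 -0.5 0 0 0 -0.4; -0.26 0 -0.5 0 0 0 -0.4; -0.4 0 -0.5 0 0 0 -0.4; -0.53 0 -0.5 0 0 0 -0.4; -0.66 0 -0.5 0 0 0 -0.4"
}}

```text
clock: 41.47
eef_pos: [491.8, 176.1, 187.3]
tool_rot: [-3.139, -0.001, 0.017]
force: [-0.5, -0.2, 0.0]
width: 59.9
gripper_force: 0.0
```

```bash
python3 - <<'E'
from h import *
plan((450,180,190,0))
d=cam("side");im=d['img'];g=cv2.cvtColor(im,cv2.COLOR_RGB2GRAY);hsv=cv2.cvtColor(im,cv2.COLOR_RGB2HSV)
dots(("side",))
# brass screws near bar a: saturation blobs around expected places
for k,c in SPOT['side'].items():
  for sx in(1,-1):
    L=dict(a=58,b=48,c=39,d=30)[k]
    p=proj(d,(c[0]+sx*L,c[1]+1,32))[0].round().astype(int);r=5
    S=hsv[p[1]-r:p[1]+r+1,p[0]-r:p[0]+r+1,1].astype(float)*((hsv[p[1]-r:p[1]+r+1,p[0]-r:p[0]+r+1,0]>12))*(g[p[1]-r:p[1]+r+1,p[0]-r:p[0]+r+1]>90)
    w=np.clip(S-0.6*S.max(),0,None);Y,X=np.mgrid[p[1]-r:p[1]+r+1,p[0]-r:p[0]+r+1]
    q=((w*X).sum()/w.sum(),(w*Y).sum()/w.sum());print(k,sx,round(S.max()),ray(d,q,32)[0,:2].round(1))
m=((hsv[...,0]>10)&(hsv[...,0]<28)&(hsv[...,1]>70)).astype(np.uint8);m[:350]=0;m[:,:225]=0;m[:,325:]=0
print("handle",rect(d,m,12,20))
h=proj(d,(574+4,434.8,12))[0];print("head",ray(d,subdark(g,h,6),12).round(1))
t=cam("top");gt=cv2.cvtColor(t['img'],cv2.COLOR_RGB2GRAY);print("top a",ray(t,subdark(gt,proj(t,(635.5,180,32))[0],5),32).round(1))
E
```

```text
t 41.5 at [491.8 176.1 187.3] rpy [-1.798e+02 -1.000e-01  1.000e+00] w 59.9 F [-0.5 -0.2  0. ]
(450, 180, 190, 0) [-0.139 -0.015 -0.009] [-0.002 -0.001  0.011] rows 1.0
side a dark 19 dot [634.3 177.6] off [-0.4 -0.1]
side b dark 22 dot [639.   74.9] off [-1.   3.5]
side c dark 30 dot [641.5 -24.3] off [-0.6  3.7]
side d dark 45 dot [ 641.  -129.2] off [0.1 4.3]
a 1 89 [691.  176.6]
a -1 81 [578.3 175.8]
b 1 124 [688.1  77.7]
b -1 144 [588.3  74.2]
c 1 114 [681.8 -27. ]
c -1 31 [602.9 -23.2]
d 1 151 [ 672.2 -131.3]
d -1 110 [ 611.5 -129.7]
handle [(array([550.6, 535. ,  21.1,   5.8,   8. ]), array([240., 418.])), (array([491.7, 429.8, 144.7,  30.1,   2.8]), array([277., 372.]))]
head [[573.9 434.7  12. ]]
top a [[635.2 180.4  32. ]]
```

```bash
python3 -c "
from cell import *
print(finish_job())"
```

```text
the job is handed in; nothing more can be done
None
```

The job is handed in; the verdict was not shown. The harmonica and all four bars were measured within about 5 mm of their outline centres. That includes bar a, which was knocked aside late in the run and put back. The beater head was pressed on the dots from longest to shortest with about 4–5 N at the wrist, and the beater lies about 4 mm off its outline's centre. The winder was not touched.

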